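Pair the parts trays with their crimp stations

TASK

Take the grey lid off the covered tray and lay it flat on the middle of the black rubber pad, without dropping it. Slide each of the two trays along the bench, without lifting it, to the crimp station of its own colour, so that one long side lies square and snug against the station's coloured front bar, with the ends of the tray and bar in line. Leave everything else where it is.

Things in the scene. Friction and masses are not known exactly. Their poses are not given: they have to be found in the camera images.
- tray_blue: white open tray with blue floor and blue end patches, loose on the bench, about 0.25 kg. Outside 86 mm (x) by 136 mm (y, the long side) by 40 mm high; walls and floor 5 mm thick; empty. At the start the lid lies on it. Origin: centre of its underside; z up. Either long side may face the station
- tray_orange: white open tray with orange floor and orange end patches, loose on the bench, about 0.25 kg. Outside 86 mm (x) by 136 mm (y, the long side) by 40 mm high; walls and floor 5 mm thick; empty. Origin: centre of its underside; z up. Either long side may face the station
- lid: loose grey lid on the blue tray, 0.09 kg: plate 86 (x) by 136 mm (y), 4 thick; under it a 70 by 120 mm plug, 4 deep, sits in the tray's mouth with 3 mm play. On top a black handle bar, 50 mm along x, 18 thick along y, from 8 to 36 mm above the origin. Origin: centre of the plug's underside (36 mm above the bench while on the tray); z up
- lid_pad: black rubber pad fixed flat on the bench at the left or right, 150 mm (x) by 130 mm (y), 4 mm thick; origin at the centre of its underside
- station_blue: fixed blue crimp station. Front: blue bar 136 mm wide (y), 30 deep (x), 30 high. Behind it a black base 100 mm wide, 24 high, to x = 160 mm; on that a dark frame with blue cap from x = 85 to 151 mm, 123 mm high. Origin: middle of the bar's front face at bench level; x points into the station, away from the robot, y along the bar
- station_orange: fixed orange crimp station. Front: orange bar 136 mm wide (y), 30 deep (x), 30 high. Behind it a black base 100 mm wide, 24 high, to x = 160 mm; on that a dark frame with orange cap from x = 85 to 151 mm, 123 mm high. Origin: middle of the bar's front face at bench level; x points into the station, away from the robot, y along the bar
- station_green: fixed green crimp station. Front: green bar 136 mm wide (y), 30 deep (x), 30 high. Behind it a black base 100 mm wide, 24 high, to x = 160 mm; on that a dark frame with green cap from x = 85 to 151 mm, 123 mm high. Origin: middle of the bar's front face at bench level; x points into the station, away from the robot, y along the bar. No tray belongs to it
- scrap_box: grey open scrap box, fixed on the bench on the other side from the pad, 140 by 110 mm, 45 mm high; origin at the centre of its underside
- oil_bottle: small upright oil bottle, 40 mm across, 100 mm tall, yellow label, red cap, standing between two stations; origin at the centre of its underside
- wrench: steel wrench, 130 mm long, lying between two stations; origin under its middle
- reel: yellow reel with a brass core lying flat, 100 mm across, 24 mm thick; origin at the centre of its underside
- screwdriver: screwdriver lying on the bench, 170 mm long; origin under its middle
- marker: white marker pen with a red cap, 130 mm long, 16 mm thick, lying near the robot; origin under its middle
Mind the look-alikes: they are no part of the job. Leave any pink look-alike of the tray_blue alone. What is shaped like the tray_orange but purple is not meant.

How it is judged:
By the outcome, as a careful person would: the job done as asked, in the order asked, and still so for the second after the job is handed in, with the robot touching nothing.
It also fails if it takes over 72 s, if anything falls off the work surface, if the arm or the gripper's body presses on something with over 40 N, if the wrist force passes 120 N, or if a joint passes its speed limit or range.

ROBOT

A 6-joint arm with a two-finger parallel gripper is mounted at the origin on the work surface. World frame = base frame: x ahead of the robot, y to its left, z up, the work surface at z = 0. Lengths are in mm, angles in rad, forces in N, time in s.
With the tool pointing down it reaches from about 350 to 875 mm from the base axis. Payload 4.2 kg.
Tool frame: the origin (TCP) lies midway between the tips of the shut fingers; the grasp point (between the pads) lies 19 mm behind it (arm.grip_point_offset is the distance from the TCP to the grasp point, in mm); y points along the fingers, z is the direction in which the jaws open and shut, and the axes are right-handed (so a half turn about y gives the same grasp; the last joint's range is limited). The gripper opens to 85 mm and grips with 20 to 120 N. Pads are 22 mm wide; open, the fingers measure 114 mm over their backs; the gripper's body (76 mm by 85 mm) begins 54 mm behind the grasp point. The pads swing forward as they close: fully open they stand 13 mm farther back than shut.
Start: joints at [-0.912, 0.385, 0.008, 0, -1.194, -0.259], TCP at [243.284, -575.684, 194.012] pointing down, gripper open.
Joint ranges: [-3.14, 3.14], [-1.21, 2.06], [-1.07, 1.41], [-3.16, 2.05], [-2.99, -0.16], [-3.1, 3.1]. Speed limits (rad/s): [2.79, 2.79, 3.14, 3.14, 3.14, 3.14].

INTERFACE

Orientations are given as a unit quaternion [x, y, z, w].
In Python, from bench import arm, optics, job_done, spotter gives the robot as it stands.
- The arm moves only by the tool jog_arm, never from a script. Its arguments are lists of equal length, an entry for each row: "translation": the shift along the tool's x, y, z in units of 50 mm (1.0 is 50 mm), a list of three; "rot": the turn, a rotation vector about the tool's x, y, z in units of 8 degrees (1.0 is 8 degrees), a list of three; "gripper": the opening, from 0 (shut) to 1 (fully open). A call has 1 to 20 rows; each row is the pose to reach, as a shift and turn from the pose measured when the call began, along the tool's axes at that moment; what a row does not reach only later rows make up. A row lasts 1/10 s, in which the tool goes at most 50 mm and 8.59 degrees, less where a joint would pass 70% of its speed; a pose out of reach is approached as far as the arm can. A call with a gripper value outside its range is refused whole. The fingers move at their own pace and stop on an object; the grip force is fixed at half the most. Time passes only in rows, so rows that repeat a pose let the fingers close. It gives the time, the measured TCP pose, the force and the opening at its end, in the units of the state.
- arm.read_state(): the state, without advancing time (a new reading comes with each control period).
- optics.get_image(name): name is "scene" or "top" or "wrist"; returns a dict with "frame" (400x640x3 uint8, red, green, blue), "mtx" (3x3 intrinsics, pixels), "xyz" and "attitude" of the camera in the world; the wrist camera has in their place "T_tool_cam" (4x4, takes a point from camera to tool coordinates, whose origin is the TCP and whose axes are the tool frame's). Camera axes: x right, y down, z forward; pixel columns grow to the right and rows downward; lengths in mm; the calibration is good to about 2 mm. The wrist camera is an equidistant fisheye: a pixel r from the principal point sees the ray r / f radians off the axis. A picture is of the moment at which its call begins: read the wrist's pose just before it. There is no depth.
- job_done(): hands the job in, once; it reports no verdict.
Trained networks look in the newest picture that a camera, given by its name, has taken for a name from the list of things; names that differ only in an ending like _2 or _b are one class to them, and where a whole thing is asked for, a point or a joint stands for the part that bears it (a point fixed in the world has none). Each returns a list of dicts, best first, with "score" (0 to 1); they miss things now and then, are a little off and sometimes report something else, mostly with a low value. They report only what shows in the picture. A call takes as long as a camera call. They do not tell look-alikes from the thing itself.
- spotter.look_for(camera, thing): "centre" ([x, y, z] in mm, in the coordinates of the camera as it stood for that picture, good to about 4 mm: the middle of the surface that is visible of it).
The state is a dict: "clock": time; "joints": joint angles; "joint_vel": joint speeds; "joint_efforts": joint torques, N m; "position": TCP position; "ee_rot": TCP orientation; "contact_force": force on the tool from outside, world axes, zero at the start; "wrist_torque": the same for the moment, N m; "gripper_width": finger opening in mm.
Only numpy, scipy, OpenCV 4.12 (cv2) and the standard library are available. Lean on these libraries where they do the work, as an engineer would, in place of code of your own. Each camera call takes 0.05 s, during which the arm holds its last target. There are 200 camera calls.

## Working session

There is one attempt and no reset: what is moved stays moved. The work goes in short steps, Python scripts to look and compute and a tool call to move; the robot and the scene stay as the last step left them, time stands still between calls to the robot, and variables do not carry over. Pictures are saved under pics/ and viewed, about 8 in all and at most 12, crops included, and the job is handed in when it is done.

Besides the shell and the picture viewer there is one more tool, called in YAML: its name, and indented under it one key for each argument. jog_arm: Moves the arm, as the interface text tells. Its arguments: {"type":"object","properties":{"translation":{"type":"array"},"rot":{"type":"array"},"gripper":{"type":"array"}},"required":["translation","rot","gripper"]}

```bash
mkdir -p pics; ls; cat > h.py <<'E'
import numpy as np, cv2
from scipy.spatial.transform import Rotation as R
from bench import arm, optics, job_done, spotter
def proj(im,P):
    P=np.atleast_2d(P).astype(float); Rm=R.from_quat(im['attitude']).as_matrix() if np.size(im['attitude'])==4 else np.array(im['attitude'])
    c=(P-np.array(im['xyz']))@Rm; u=c@np.array(im['mtx']).T; return u[:,:2]/u[:,2:]
def ray(im,px,z):
    px=np.atleast_2d(px).astype(float); Rm=R.from_quat(im['attitude']).as_matrix() if np.size(im['attitude'])==4 else np.array(im['attitude'])
    d=np.c_[px,np.ones(len(px))]@np.linalg.inv(np.array(im['mtx'])).T@Rm.T; o=np.array(im['xyz'],float)
    return o+d*((z-o[2])/d[:,2:])
def world(im,c):
    Rm=R.from_quat(im['attitude']).as_matrix() if np.size(im['attitude'])==4 else np.array(im['attitude'])
    return np.array(im['xyz'])+Rm@np.array(c)
def save(n,f): cv2.imwrite('pics/'+n,cv2.cvtColor(f,cv2.COLOR_RGB2BGR))
E
python3 - <<'E'
from h import *
s=arm.read_state(); print({k:np.round(v,3) for k,v in s.items()})
im=optics.get_image('top'); save('top.png',im['frame']); print(im['mtx'],im['xyz'],im['attitude'])
for n in 'tray_blue tray_orange lid lid_pad station_blue station_orange station_green scrap_box oil_bottle wrench reel screwdriver marker'.split():
    for d in spotter.look_for('top',n)[:3]:
        w=world(im,d['centre']); print(n,round(d['score'],2),w.round(),proj(im,w).round())
im=optics.get_image('scene'); save('scene.png',im['frame'])
np.save('top.npy',0)
print(arm.grip_point_offset)
E
```

```text
pics
{'clock': np.float64(0.0), 'joints': array([-9.120e-01,  3.860e-01,  7.000e-03, -1.000e-03, -1.194e+00,
       -2.590e-01]), 'joint_vel': array([ 0.002, -0.001, -0.   ,  0.   , -0.   , -0.002]), 'joint_efforts': array([ 0.0000e+00, -3.9229e+01,  1.8840e+01,  4.1860e+00, -5.0000e-03,
       -0.0000e+00]), 'position': array([ 243.031, -575.097,  192.896]), 'ee_rot': array([-0.692, -0.14 ,  0.141,  0.694]), 'contact_force': array([ 0.708,  0.285, -0.392]), 'wrist_torque': array([-0.025, -0.011,  0.052]), 'gripper_width': np.float64(85.245)}
[[367.22759019   0.         322.6089407 ]
 [  0.         367.22759019 196.26469809]
 [  0.           0.           1.        ]] [ 375.78944348   84.13367719 1103.45532642] [ 0.70814131 -0.70223227  0.05574321 -0.04794183]
tray_blue 0.76 [229. 343.   9.] [[228. 301.]]
tray_blue 0.4 [420. -74.  24.] [[372. 236.]]
tray_orange 0.95 [364. 570.   1.] [[154. 253.]]
tray_orange 0.72 [669. 411.  23.] [[211. 152.]]
tray_orange 0.6 [437. 180.   3.] [[287. 229.]]
lid 0.65 [ 433. -135.   45.] [[395. 231.]]
lid 0.25 [668. 412.  23.] [[211. 152.]]
lid_pad 0.93 [ 424. -375.   -3.] [[471. 236.]]
station_blue 0.63 [759. 234.  25.] [[270. 123.]]
station_blue 0.34 [ 692. -446.   22.] [[493. 147.]]
station_orange 0.55 [737.  -1.  29.] [[347. 130.]]
station_green 0.58 [ 745. -227.   29.] [[422. 129.]]
scrap_box 0.9 [419. 375.  13.] [[220. 235.]]
oil_bottle 0.76 [ 790. -112.   60.] [[385. 111.]]
wrench 0.53 [435. 180.   0.] [[286. 230.]]
wrench 0.52 [806. 114.   8.] [[310. 111.]]
reel 0.88 [667. 412.  22.] [[211. 152.]]
screwdriver 0.54 [ 693. -447.   22.] [[493. 147.]]
screwdriver 0.35 [668. 411.  21.] [[211. 152.]]
marker 0.61 [298. 212.  12.] [[274. 277.]]
18.700000000000003
```

View pics/top.png

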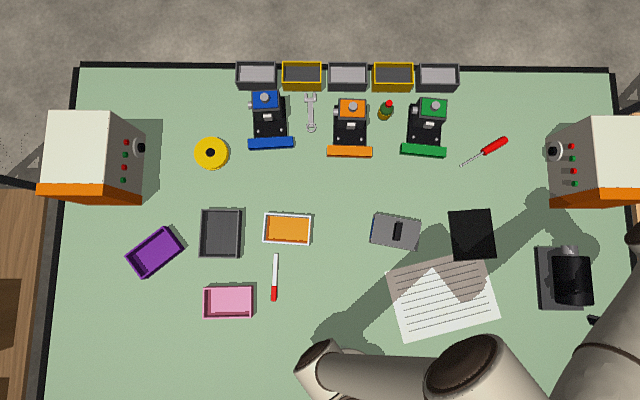

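View pics/scene.png

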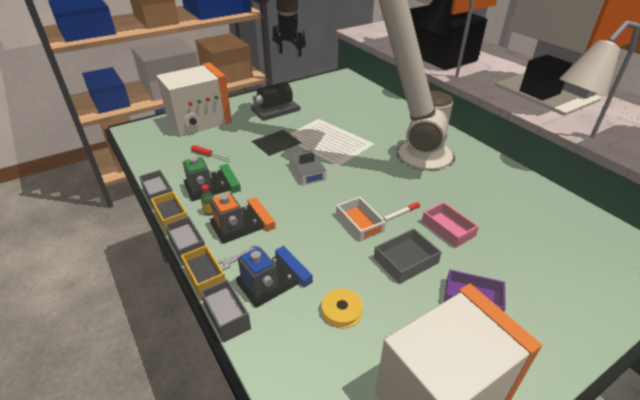

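The top view shows the lid at about (396,231), the orange tray at (287,229), the pad at (471,236), the scrap box at (220,235), and the station bars at (270,143) blue, (350,151) orange and (423,150) green. The pink and purple trays at (228,301) and (154,253) are decoys. The marker's tip at (276,254) is close to the near side of the orange tray. Next I'll fit outlines.

```bash
cat > m.py <<'E'
from h import *
def fit(im,mask,z,name,roi):
    m=np.zeros(mask.shape,np.uint8); x0,y0,x1,y1=roi; m[y0:y1,x0:x1]=mask[y0:y1,x0:x1]
    n,l,st,_=cv2.connectedComponentsWithStats(m)
    k=1+np.argmax(st[1:,4]); c,_=cv2.findContours((l==k).astype(np.uint8),cv2.RETR_EXTERNAL,cv2.CHAIN_APPROX_NONE)
    w=ray(im,c[0][:,0],z)[:,:2].astype(np.float32)
    (cx,cy),(a,b),t=cv2.minAreaRect(w); 
    if a>b: t-=90; a,b=b,a
    t=(t+90)%180-90
    print(name,'c',round(cx,1),round(cy,1),'size',round(a,1),round(b,1),'yaw(long side vs y)',round(t,2)); return cx,cy,t
E
python3 - <<'E'
from m import *
im=optics.get_image('top'); f=im['frame']; hsv=cv2.cvtColor(f,cv2.COLOR_RGB2HSV).astype(int); H,S,V=hsv[...,0],hsv[...,1],hsv[...,2]
for p in [(410,231),(398,232),(470,225),(270,143),(350,151),(290,230),(288,213),(300,180),(274,270)]: print(p,hsv[p[1],p[0]])
cols=[('b',(H>95)&(H<125)&(S>140),(235,130,310,155)),('o',(H>5)&(H<22)&(S>140),(320,143,385,160)),]
for n,m,r in cols: fit(im,m,30,'station '+n,r)
fit(im,(H>5)&(H<22)&(S>120),5,'orange floor',(255,200,320,255))
fit(im,~((H>45)&(H<85)&(S>40)),40,'orange outer',(255,200,320,252))
fit(im,~((H>40)&(H<85)&(S>40)),44,'lid',(360,205,425,252))
fit(im,V<60,70,'handle',(380,210,412,250))
fit(im,V<60,4,'pad',(444,200,500,264))
for n,v in [('marker tip',(276,254))]: print(n,ray(im,v,8).round())
c=f[195:275,245:505]; save('c1.png',cv2.resize(c,None,fx=3,fy=3,interpolation=cv2.INTER_CUBIC))
s=arm.read_state(); print(R.from_quat(s['ee_rot']).as_matrix().round(3))
E
```

```text
(410, 231) [  0   6 123]
(398, 232) [130  18  43]
(470, 225) [90 15 35]
(270, 143) [110 199 179]
(350, 151) [ 16 218 226]
(290, 230) [ 18 196 226]
(288, 213) [ 54  34 121]
(300, 180) [ 52  41 186]
(274, 270) [112  12 238]
station b c 698.1 232.6 size 38.4 133.7 yaw(long side vs y) 4.32
station o c 674.7 -5.5 size 37.9 133.1 yaw(long side vs y) -1.03
orange floor c 438.8 178.2 size 72.8 123.8 yaw(long side vs y) -2.99
orange outer c 441.2 176.8 size 97.4 141.5 yaw(long side vs y) -2.0
lid c 437.8 -124.6 size 110.5 172.9 yaw(long side vs y) -5.58
handle c 432.2 -136.5 size 21.7 50.3 yaw(long side vs y) 79.19
pad c 428.2 -375.2 size 129.9 148.8 yaw(long side vs y) -85.56
marker tip [[365. 209.   8.]]
[[ 0.921  0.    -0.389]
 [ 0.389 -0.     0.921]
 [ 0.    -1.    -0.   ]]
```

View pics/c1.png

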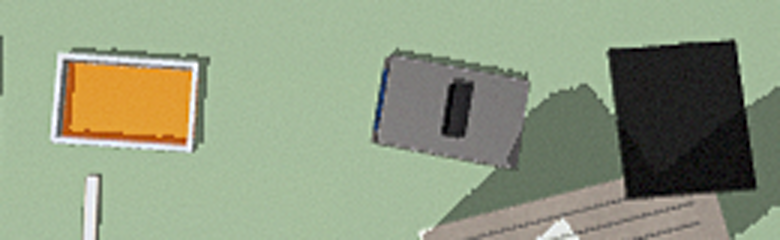

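```bash
cat >> h.py <<'E'
def tgt(yaw):
    a=np.radians(yaw); c,s=np.cos(a),np.sin(a); return np.array([[c,0,-s],[s,0,c],[0,-1,0]])
def jog(p,yaw,s=None):
    s=s or arm.read_state(); Rn=R.from_quat(s['ee_rot']).as_matrix()
    t=Rn.T@(np.array(p)-s['position'])/50; r=R.from_matrix(Rn.T@tgt(yaw)).as_rotvec(degrees=True)/8
    Rz=Rn[:,2]; print('now',s['position'].round(1),'yaw',np.degrees(np.arctan2(-Rz[0],Rz[1])).round(2),'clock',round(float(s['clock']),2),'| t',t.round(3),'r',r.round(3)); return t,r
def wshot(n=None):
    s=arm.read_state(); im=optics.get_image('wrist'); Rn=R.from_quat(s['ee_rot']).as_matrix(); T=np.array(im['T_tool_cam'])
    im['Rc']=Rn@T[:3,:3]; im['oc']=Rn@T[:3,3]+s['position']
    if n: save(n,im['frame'])
    return im
def wray(im,px,z):
    K=np.array(im['mtx']); px=np.atleast_2d(px).astype(float); d=(px-K[:2,2])/[K[0,0],K[1,1]]; th=np.hypot(*d.T)[:,None]
    v=np.c_[d/np.maximum(th,1e-9)*np.sin(th),np.cos(th)]@im['Rc'].T; return im['oc']+v*((z-im['oc'][2])/v[:,2:])
def wproj(im,P):
    c=(np.atleast_2d(P)-im['oc'])@im['Rc']; th=np.arctan2(np.hypot(c[:,0],c[:,1]),c[:,2]); u=c[:,:2]/np.hypot(c[:,0],c[:,1])[:,None]*th[:,None]
    K=np.array(im['mtx']); return u*[K[0,0],K[1,1]]+K[:2,2]
E
python3 - <<'E'
from h import *
jog([432,-138,160],-10.8)
im=wshot(); print(im['mtx'],np.array(im['T_tool_cam']).round(2))
E
```

```text
now [ 243.3 -575.7  194.1] yaw 22.91 clock 0.8 | t [6.884 0.681 6.595] r [1.000e-03 4.213e+00 0.000e+00]
[[309.70691629   0.         317.40075946]
 [  0.         309.70691629 201.4270187 ]
 [  0.           0.           1.        ]] [[   0.      0.95    0.32  -83.03]
 [   0.     -0.32    0.95 -180.19]
 [   1.     -0.     -0.      1.04]
 [   0.      0.      0.      1.  ]]
```

jog_arm:
  translation:
    - [6.88, 0.68, 6.6]
    - [6.88, 0.68, 6.6]
    - [6.88, 0.68, 6.6]
    - [6.88, 0.68, 6.6]
    - [6.88, 0.68, 6.6]
    - [6.88, 0.68, 6.6]
    - [6.88, 0.68, 6.6]
    - [6.88, 0.68, 6.6]
    - [6.88, 0.68, 6.6]
    - [6.88, 0.68, 6.6]
    - [6.88, 0.68, 6.6]
    - [6.88, 0.68, 6.6]
    - [6.88, 0.68, 6.6]
    - [6.88, 0.68, 6.6]
    - [6.88, 0.68, 6.6]
  rot:
    - [0, 4.2, 0]
    - [0, 4.2, 0]
    - [0, 4.2, 0]
    - [0, 4.2, 0]
    - [0, 4.2, 0]
    - [0, 4.2, 0]
    - [0, 4.2, 0]
    - [0, 4.2, 0]
    - [0, 4.2, 0]
    - [0, 4.2, 0]
    - [0, 4.2, 0]
    - [0, 4.2, 0]
    - [0, 4.2, 0]
    - [0, 4.2, 0]
    - [0, 4.2, 0]
  gripper: [1, 1, 1, 1, 1, 1, 1, 1, 1, 1, 1, 1, 1, 1, 1]

```text
clock: 2.35
position: [431.3, -138.8, 160.1]
ee_rot: [0.704, -0.067, 0.067, -0.704]
contact_force: [-0.0, 0.4, -0.7]
gripper_width: 85.2
```

```bash
python3 - <<'E'
from m import *
jog([432,-138,160],-10.8)
im=wshot('w1.png')
g=cv2.cvtColor(im['frame'],cv2.COLOR_RGB2GRAY)
# overlay predicted lid top outline & handle top
a=np.radians(-10.8); M=np.array([[np.cos(a),-np.sin(a)],[np.sin(a),np.cos(a)]])
f=im['frame'].copy()
for hx,hy,z in [(43,68,44),(25,9,72)]:
    q=np.array([[-hx,-hy],[hx,-hy],[hx,hy],[-hx,hy]])@M.T+[432,-138]
    for p in wproj(im,np.c_[q,np.full(4,z)]): cv2.circle(f,tuple(int(v) for v in p.round()),2,(255,0,0),-1)
save('w1o.png',f)
E
```

```text
now [ 431.3 -138.8  160.1] yaw -10.81 clock 2.35 | t [0.01  0.002 0.019] r [ 0.    -0.002  0.001]
```

View pics/w1o.png

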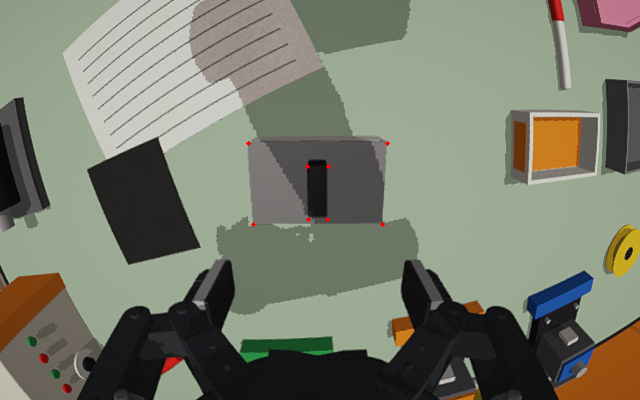

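The overlay puts the lid's corners at (249,143) to (382,224), matching the edges to about 1 px, so the pose estimate is good. Descending to grasp.

jog_arm:
  translation:
    - [0, 0.6, 0.02]
    - [0, 1.2, 0.02]
    - [0, 1.7, 0.02]
    - [0, 2.0, 0.02]
    - [0, 2.2, 0.02]
    - [0, 2.24, 0.02]
    - [0, 2.24, 0.02]
    - [0, 2.24, 0.02]
    - [0, 2.24, 0.02]
    - [0, 2.24, 0.02]
    - [0, 2.24, 0.02]
    - [0, 2.24, 0.02]
    - [0, 2.24, 0.02]
    - [0, 2.24, 0.02]
    - [0, 2.24, 0.02]
    - [0, 2.24, 0.02]
  rot:
    - [0, 0, 0]
    - [0, 0, 0]
    - [0, 0, 0]
    - [0, 0, 0]
    - [0, 0, 0]
    - [0, 0, 0]
    - [0, 0, 0]
    - [0, 0, 0]
    - [0, 0, 0]
    - [0, 0, 0]
    - [0, 0, 0]
    - [0, 0, 0]
    - [0, 0, 0]
    - [0, 0, 0]
    - [0, 0, 0]
    - [0, 0, 0]
  gripper: [1, 1, 1, 1, 1, 1, 1, 0, 0, 0, 0, 0, 0, 0, 0, 0]

```text
clock: 4.0
position: [431.6, -137.7, 48.1]
ee_rot: [0.704, -0.067, 0.067, -0.704]
contact_force: [0.8, -0.3, -0.4]
gripper_width: -0.2
```

```bash
python3 - <<'E'
from h import *
print({k:np.round(v,2) for k,v in arm.read_state().items()})
im=wshot('w2.png'); 
E
```

```text
{'clock': np.float64(4.0), 'joints': array([ 0.05,  0.27, -0.6 ,  0.  , -0.7 , -1.81]), 'joint_vel': array([-0.,  0., -0.,  0.,  0., -0.]), 'joint_efforts': array([  0.  , -27.63,  13.11,   2.91,  -0.  ,   0.  ]), 'position': array([ 431.55, -137.73,   48.05]), 'ee_rot': array([ 0.7 , -0.07,  0.07, -0.7 ]), 'contact_force': array([ 0.76, -0.34, -0.37]), 'wrist_torque': array([ 0.04, -0.01, -0.03]), 'gripper_width': np.float64(-0.16)}
```

View pics/w2.png

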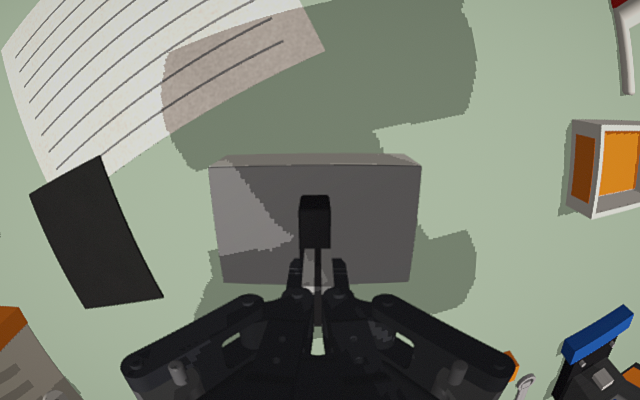

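```bash
python3 - <<'E'
from h import *
f=cv2.imread('pics/w2.png')[180:330,240:400]
cv2.imwrite('pics/w2c.png',cv2.resize(f,None,fx=4.5,fy=4,interpolation=cv2.INTER_CUBIC)+25)
im=wshot(); s=arm.read_state(); Rn=R.from_quat(s['ee_rot']).as_matrix()
for d in [0,10,20,30,40]:
    print(d,wproj(im,[s['position']+Rn@[x,-d,0] for x in (-11,0,11)]).round().tolist())
a=np.radians(-10.8); M=np.array([[np.cos(a),-np.sin(a)],[np.sin(a),np.cos(a)]])
for hx,hy,z in [(43,68,44),(25,9,72)]:
    q=np.array([[-hx,-hy],[hx,-hy],[hx,hy],[-hx,hy]])@M.T+[432,-138]
    print(wproj(im,np.c_[q,np.full(4,z)]).round().tolist())
E
```

```text
0 [[316.0, 218.0], [316.0, 234.0], [316.0, 249.0]]
10 [[316.0, 224.0], [316.0, 241.0], [316.0, 256.0]]
20 [[316.0, 231.0], [316.0, 248.0], [316.0, 265.0]]
30 [[316.0, 239.0], [316.0, 257.0], [316.0, 273.0]]
40 [[315.0, 247.0], [316.0, 266.0], [316.0, 283.0]]
[[208.0, 169.0], [224.0, 284.0], [408.0, 284.0], [423.0, 169.0]]
[[299.0, 211.0], [301.0, 288.0], [330.0, 288.0], [332.0, 211.0]]
```

View pics/w2c.png

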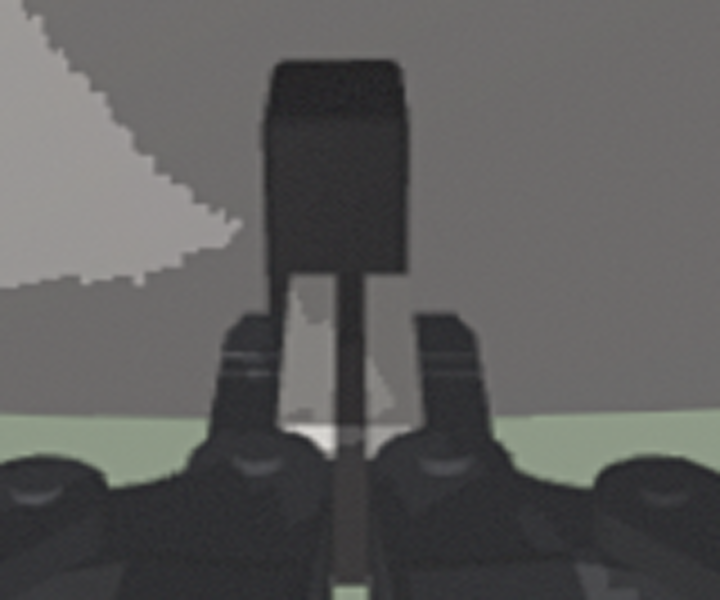

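The shut pads appear at rows 248–285, about 40 mm short of where the reported TCP puts the tips, so they closed above the handle. Since the fingers shut fully, the tips were at z ≥ 72, and lowering about 30 mm with the jaws open is safe.

jog_arm:
  translation:
    - [0, 0, 0]
    - [0, 0, 0]
    - [0, 0, 0]
    - [0, 0, 0]
    - [0, 0, 0]
    - [0, 0, 0]
    - [0, 0.1, 0]
    - [0, 0.2, 0]
    - [0, 0.3, 0]
    - [0, 0.4, 0]
    - [0, 0.5, 0]
    - [0, 0.55, 0]
    - [0, 0.6, 0]
    - [0, 0.6, 0]
  rot:
    - [0, 0, 0]
    - [0, 0, 0]
    - [0, 0, 0]
    - [0, 0, 0]
    - [0, 0, 0]
    - [0, 0, 0]
    - [0, 0, 0]
    - [0, 0, 0]
    - [0, 0, 0]
    - [0, 0, 0]
    - [0, 0, 0]
    - [0, 0, 0]
    - [0, 0, 0]
    - [0, 0, 0]
  gripper: [0.6, 0.6, 0.6, 0.6, 0.6, 0.6, 0.6, 0.6, 0.6, 0.6, 0.6, 0.6, 0.6, 0.6]

```text
clock: 5.5
position: [431.4, -137.8, 17.8]
ee_rot: [0.704, -0.067, 0.066, -0.704]
contact_force: [-0.9, -0.9, 0.7]
gripper_width: 51.4
```

```bash
python3 - <<'E'
from h import *
im=wshot('w3.png'); im2=optics.get_image('scene'); save('s3.png',im2['frame'])
f=cv2.resize(im['frame'][140:340,180:460],None,fx=2,fy=2); g=im2['frame']; s=arm.read_state()['position']
p=proj(im2,[s])[0]; print('tcp px in scene',p)
x,y=p.round().astype(int); g=g.copy(); cv2.circle(g,(x,y),1,(255,0,0),-1)
c=cv2.resize(g[max(0,y-70):y+40,max(0,x-70):x+70],(509,400),interpolation=cv2.INTER_CUBIC)
save('c3.png',np.vstack([np.hstack([f,np.zeros((400,0,3),np.uint8)])])); save('c3.png',cv2.resize(np.hstack([f,c]),None,fx=.74,fy=.74))
E
```

```text
tcp px in scene [306.73080968 167.67969859]
```

View pics/c3.png

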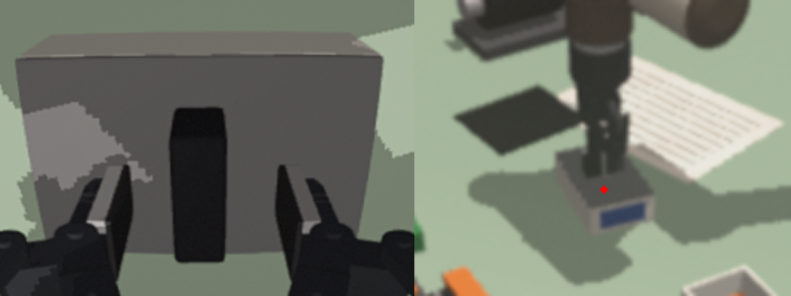

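jog_arm:
  translation:
    - [0, 0, 0]
    - [0, 0, 0]
    - [0, 0, 0]
    - [0, 0, 0]
    - [0, 0, 0]
    - [0, 0, 0]
    - [0, 0, 0]
  rot:
    - [0, 0, 0]
    - [0, 0, 0]
    - [0, 0, 0]
    - [0, 0, 0]
    - [0, 0, 0]
    - [0, 0, 0]
    - [0, 0, 0]
  gripper: [0, 0, 0, 0, 0, 0, 0]

```text
clock: 6.3
position: [432.0, -137.8, 18.5]
ee_rot: [0.704, -0.066, 0.067, -0.704]
contact_force: [-1.6, 1.6, 5.5]
gripper_width: 16.1
```

```bash
python3 - <<'E'
from h import *
s=arm.read_state(); print(s['contact_force'],s['gripper_width'])
im=wshot('w4.png'); f=cv2.imread('pics/w4.png')[180:330,240:400]
cv2.imwrite('pics/w4c.png',cv2.resize(f,None,fx=4,fy=4,interpolation=cv2.INTER_CUBIC)+25)
Rn=R.from_quat(s['ee_rot']).as_matrix()
for d in [0,10,20,30,40]:
    print(d,wproj(im,[s['position']+Rn@[x,-d,0] for x in (-11,0,11)]).round().tolist())
E
```

```text
[-1.55801455  1.60260555  5.53149826] 16.052869866762276
0 [[316.0, 218.0], [316.0, 234.0], [316.0, 249.0]]
10 [[316.0, 224.0], [316.0, 241.0], [316.0, 256.0]]
20 [[316.0, 231.0], [316.0, 248.0], [316.0, 265.0]]
30 [[316.0, 239.0], [316.0, 257.0], [316.0, 273.0]]
40 [[315.0, 247.0], [316.0, 266.0], [316.0, 283.0]]
```

View pics/w4c.png

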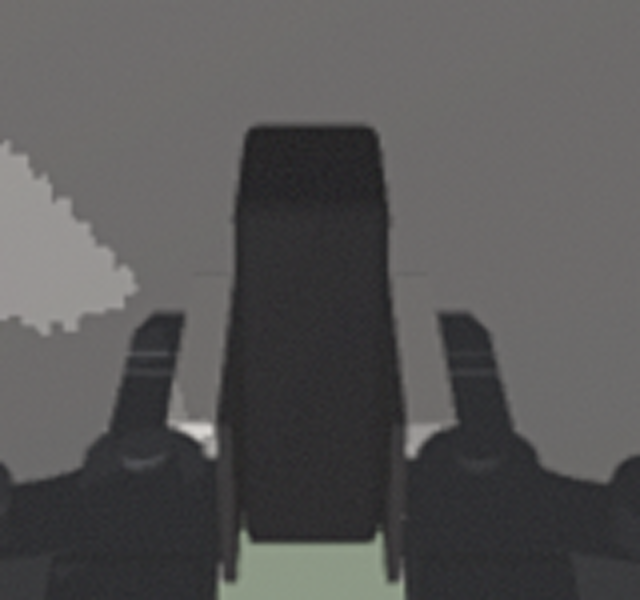

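The handle is gripped: the width reads 16 mm, with dark handle between the pads over rows 230–315 of the full frame. Lifting.

jog_arm:
  translation:
    - [0, -0.05, 0]
    - [0, -0.15, 0]
    - [0, -0.3, 0]
    - [0, -0.5, 0]
    - [0, -0.8, 0]
    - [0, -1.1, 0]
    - [0, -1.2, 0]
    - [0, -1.2, 0]
  rot:
    - [0, 0, 0]
    - [0, 0, 0]
    - [0, 0, 0]
    - [0, 0, 0]
    - [0, 0, 0]
    - [0, 0, 0]
    - [0, 0, 0]
    - [0, 0, 0]
  gripper: [0, 0, 0, 0, 0, 0, 0, 0]

```text
clock: 7.15
position: [432.5, -137.7, 79.6]
ee_rot: [-0.704, 0.065, -0.068, 0.704]
contact_force: [-0.0, -0.1, -0.5]
gripper_width: 16.7
```

```bash
python3 - <<'E'
from h import *
im=wshot('w5.png'); s=arm.read_state(); print(s['contact_force'],s['gripper_width'])
Rn=R.from_quat(s['ee_rot']).as_matrix(); rel=s['position'][2]-18.5
# handle top (moves with tool): near/far mid-edge rows from w4
for px in [(317,231),(317,315)]: print('handle top pt in tool', (Rn.T@(wray(im,px,72+rel)[0]-s['position'])).round(1))
jog([428,-375,80],4.4)
E
```

```text
[ 0.45045987 -0.09902401 -1.04378294] 16.668202208590717
handle top pt in tool [-25.4 -53.5   0.9]
handle top pt in tool [ 23.6 -53.5   0.9]
now [ 431.9 -137.7   78.8] yaw -10.8 clock 7.2 | t [ 0.813 -0.025 -4.677] r [-1.0e-03 -1.9e+00  1.2e-02]
```

jog_arm:
  translation:
    - [0.03, 0, -0.2]
    - [0.1, 0, -0.6]
    - [0.19, -0.02, -1.1]
    - [0.28, -0.02, -1.6]
    - [0.36, -0.02, -2.1]
    - [0.45, -0.02, -2.6]
    - [0.54, -0.02, -3.1]
    - [0.63, -0.02, -3.6]
    - [0.7, -0.02, -4.05]
    - [0.76, -0.02, -4.4]
    - [0.8, -0.02, -4.6]
    - [0.81, -0.02, -4.68]
    - [0.81, -0.02, -4.68]
    - [0.81, -0.02, -4.68]
  rot:
    - [0, 0, 0]
    - [0, -0.2, 0]
    - [0, -0.4, 0]
    - [0, -0.6, 0]
    - [0, -0.8, 0]
    - [0, -1.1, 0]
    - [0, -1.4, 0]
    - [0, -1.6, 0]
    - [0, -1.8, 0]
    - [0, -1.9, 0]
    - [0, -1.9, 0]
    - [0, -1.9, 0]
    - [0, -1.9, 0]
    - [0, -1.9, 0]
  gripper: [0, 0, 0, 0, 0, 0, 0, 0, 0, 0, 0, 0, 0, 0]

```text
clock: 8.6
position: [427.6, -374.6, 79.5]
ee_rot: [-0.706, -0.028, 0.027, 0.707]
contact_force: [0.4, 0.7, -0.4]
gripper_width: 16.4
```

```bash
python3 - <<'E'
from m import *
jog([428,-375,-13],4.4)
im=optics.get_image('top'); f=im['frame']; hsv=cv2.cvtColor(f,cv2.COLOR_RGB2HSV).astype(int); H,S,V=[hsv[...,i] for i in range(3)]
fit(im,(H>95)&(H<125)&(S>110),5,'blue floor',(360,195,440,260))
fit(im,~((H>40)&(H<85)&(S>40)),40,'blue outer',(360,205,425,252))
wf=wshot()['frame']; save('wf.png',wf)
save('c6.png',np.vstack([cv2.resize(f[170:290,340:540],(500,300),interpolation=cv2.INTER_CUBIC),cv2.resize(wf,(500,300))]))
E
```

```text
now [ 427.6 -374.6   79.5] yaw 4.42 clock 8.6 | t [ 0.005  1.851 -0.01 ] r [-0.003  0.002  0.008]
blue floor c 432.0 -141.5 size 71.5 118.7 yaw(long side vs y) -10.35
blue outer c 435.0 -139.9 size 117.7 148.8 yaw(long side vs y) -10.12
```

View pics/c6.png

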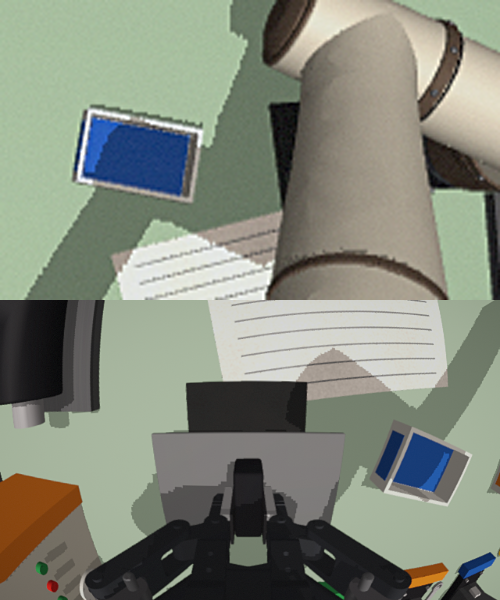

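The lid is held level above the pad, and the blue tray stayed put (top view, about (395,230)). Lowering.

jog_arm:
  translation:
    - [0, 0.3, 0]
    - [0, 0.7, 0]
    - [0, 1.1, 0]
    - [0, 1.4, 0]
    - [0, 1.6, 0]
    - [0, 1.7, 0]
    - [0, 1.75, 0]
    - [0, 1.78, 0]
    - [0, 1.81, 0]
    - [0, 1.83, 0]
    - [0, 1.84, 0]
    - [0, 1.84, 0]
  rot:
    - [0, 0, 0]
    - [0, 0, 0]
    - [0, 0, 0]
    - [0, 0, 0]
    - [0, 0, 0]
    - [0, 0, 0]
    - [0, 0, 0]
    - [0, 0, 0]
    - [0, 0, 0]
    - [0, 0, 0]
    - [0, 0, 0]
    - [0, 0, 0]
  gripper: [0, 0, 0, 0, 0, 0, 0, 0, 0, 0, 0, 0]

```text
clock: 9.9
position: [428.1, -374.5, -12.0]
ee_rot: [-0.707, -0.028, 0.027, 0.707]
contact_force: [0.0, -0.1, -1.3]
gripper_width: 16.5
```

jog_arm:
  translation:
    - [0, 0.01, 0]
    - [0, 0.02, 0]
    - [0, 0.03, 0]
    - [0, 0.03, 0]
  rot:
    - [0, 0, 0]
    - [0, 0, 0]
    - [0, 0, 0]
    - [0, 0, 0]
  gripper: [0, 0, 0, 0]

```text
clock: 10.3
position: [428.1, -374.5, -13.4]
ee_rot: [0.707, 0.028, -0.027, -0.707]
contact_force: [-0.9, 0.9, 0.7]
gripper_width: 16.7
```

jog_arm:
  translation:
    - [0, 0.01, 0]
    - [0, 0.02, 0]
    - [0, 0.02, 0]
  rot:
    - [0, 0, 0]
    - [0, 0, 0]
    - [0, 0, 0]
  gripper: [0, 0, 0]

```text
clock: 10.6
position: [428.1, -374.5, -13.4]
ee_rot: [0.707, 0.028, -0.027, -0.706]
contact_force: [-1.7, 1.9, 6.2]
gripper_width: 16.6
```

The lid is in contact with the pad (6 N). Releasing and rising.

jog_arm:
  translation:
    - [0, 0, 0]
    - [0, 0, 0]
    - [0, 0, 0]
    - [0, 0, 0]
    - [0, 0, 0]
    - [0, -0.2, 0]
    - [0, -0.5, 0]
    - [0, -1.0, 0]
    - [0, -1.7, 0]
    - [0, -2.4, 0]
    - [0, -3.0, 0]
    - [0, -3.2, 0]
    - [0, -3.2, 0]
  rot:
    - [0, 0, 0]
    - [0, 0, 0]
    - [0, 0, 0]
    - [0, 0, 0]
    - [0, 0, 0]
    - [0, 0, 0]
    - [0, 0, 0]
    - [0, 0, 0]
    - [0, 0, 0]
    - [0, 0, 0]
    - [0, 0, 0]
    - [0, 0, 0]
    - [0, 0, 0]
  gripper: [0.5, 0.5, 0.5, 0.5, 0.5, 0.5, 0.5, 0.5, 0.5, 0.5, 0.5, 0.5, 0.5]

```text
clock: 11.9
position: [428.7, -374.9, 148.7]
ee_rot: [0.707, 0.03, -0.026, -0.706]
contact_force: [0.7, -0.5, -0.9]
gripper_width: 43.1
```

```bash
python3 - <<'E'
from h import *
jog([440,120,150],87)
E
```

```text
now [ 428.7 -374.9  148.7] yaw 4.47 clock 11.9 | t [ 0.998 -0.045  9.851] r [  0.044 -10.316   0.019]
```

jog_arm:
  translation:
    - [0.04, 0, 0.4]
    - [0.1, 0, 1.0]
    - [0.17, 0, 1.7]
    - [0.24, 0, 2.4]
    - [0.32, -0.01, 3.1]
    - [0.39, -0.01, 3.8]
    - [0.46, -0.01, 4.5]
    - [0.53, -0.02, 5.2]
    - [0.6, -0.02, 5.9]
    - [0.67, -0.03, 6.6]
    - [0.74, -0.03, 7.3]
    - [0.81, -0.03, 8.0]
    - [0.88, -0.04, 8.7]
    - [0.95, -0.04, 9.3]
    - [1.0, -0.04, 9.7]
    - [1.0, -0.04, 9.85]
    - [1.0, -0.04, 9.85]
    - [1.0, -0.04, 9.85]
  rot:
    - [0, -0.4, 0]
    - [0, -1.1, 0]
    - [0, -1.8, 0]
    - [0.01, -2.5, 0]
    - [0.01, -3.2, 0]
    - [0.02, -4.0, 0]
    - [0.02, -4.7, 0.01]
    - [0.02, -5.4, 0.01]
    - [0.03, -6.2, 0.01]
    - [0.03, -6.9, 0.01]
    - [0.03, -7.6, 0.01]
    - [0.04, -8.4, 0.02]
    - [0.04, -9.1, 0.02]
    - [0.04, -9.7, 0.02]
    - [0.04, -10.1, 0.02]
    - [0.04, -10.3, 0.02]
    - [0.04, -10.3, 0.02]
    - [0.04, -10.3, 0.02]
  gripper: [0.35, 0.35, 0.35, 0.35, 0.35, 0.35, 0.35, 0.35, 0.35, 0.35, 0.35, 0.35, 0.35, 0.35, 0.35, 0.35, 0.35, 0.35]

```text
clock: 13.7
position: [439.4, 119.2, 149.0]
ee_rot: [-0.514, -0.485, 0.487, 0.514]
contact_force: [0.0, 0.3, 0.4]
gripper_width: 30.0
```

```bash
python3 - <<'E'
from m import *
jog([398,178,30],87)
im=wshot(); f=im['frame'].copy()
tp=optics.get_image('top'); g=tp['frame'].copy()
def box(img,pr,c,yaw,x0,x1,y0,y1,z,col):
    a=np.radians(yaw); M=np.array([[np.cos(a),-np.sin(a)],[np.sin(a),np.cos(a)]])
    q=np.array([[x0,y0],[x1,y0],[x1,y1],[x0,y1]])@M.T+c
    p=pr(np.c_[q,np.full(4,z)]); cv2.polylines(img,[(p*16).round().astype(int)],True,col,1,cv2.LINE_AA,4)
so=((674.7,-5.5),-1.03); sb=((698.1,232.6),4.32)
for img,pr in [(f,lambda P:wproj(im,P))]:
    box(img,pr,(438.8,178.2),-3,-43,43,-68,68,40,(255,0,255))
    for c,y in (so,sb): box(img,pr,c,y,-15,15,-68,68,30,(255,0,255))
    box(img,pr,(432,-139),-10.6,-43,43,-68,68,40,(255,0,0))
save('w7.png',cv2.resize(f,(800,500)))
hsv=cv2.cvtColor(g,cv2.COLOR_RGB2HSV).astype(int); H,S,V=[hsv[...,i] for i in range(3)]
fit(tp,~((H>40)&(H<85))&(S<60)&(V>90),8,'lid',(440,195,505,270))
save('top2.png',g)
E
```

```text
now [439.4 119.2 149. ] yaw 86.81 clock 13.7 | t [1.133 2.379 0.889] r [-0.01  -0.024 -0.011]
lid c 428.2 -375.3 size 85.1 134.6 yaw(long side vs y) 4.54
```

View pics/w7.png

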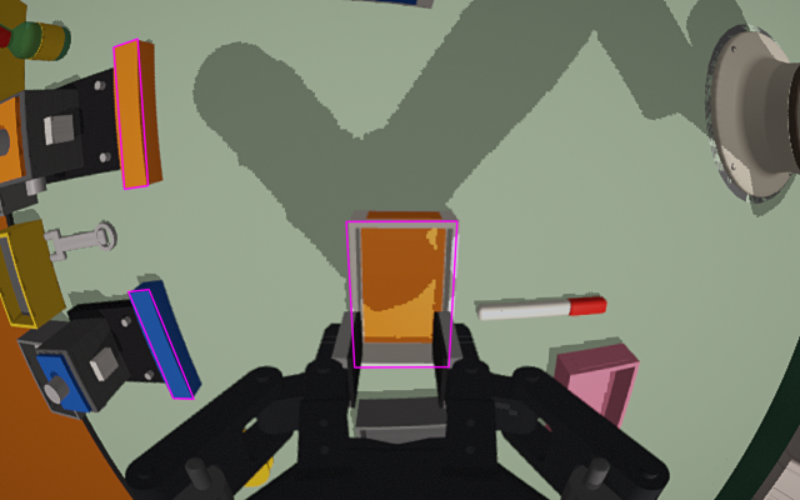

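The overlays fit the orange tray to about 1 mm. The lid measures (428.2, -375.3) against the pad at (428.2, -375.2). Next I'll refine the station poses while moving over the tray's near wall.

jog_arm:
  translation:
    - [0.3, 0.3, 0.3]
    - [0.6, 0.8, 0.6]
    - [0.9, 1.4, 0.8]
    - [1.1, 2.0, 0.88]
    - [1.13, 2.3, 0.88]
    - [1.13, 2.38, 0.88]
    - [1.13, 2.38, 0.88]
  rot:
    - [0, -0.02, 0]
    - [0, -0.02, 0]
    - [0, -0.02, 0]
    - [0, -0.02, 0]
    - [0, -0.02, 0]
    - [0, -0.02, 0]
    - [0, -0.02, 0]
  gripper: [0.35, 0.35, 0.35, 0.35, 0.35, 0.35, 0.35]

```text
clock: 14.5
position: [399.0, 177.1, 30.2]
ee_rot: [0.514, 0.486, -0.487, -0.513]
contact_force: [0.3, -0.6, 0.1]
gripper_width: 29.9
```

```bash
cat > st.py <<'E'
from h import *
from scipy.optimize import minimize
def fitbox(views,x0,dims):
    # views: list of (projfun, mask, roi); dims: x0,x1,y half,z0,z1 ; silhouette fit
    S=4
    def cost(p,full=False):
        a=np.radians(p[2]); M=np.array([[np.cos(a),-np.sin(a)],[np.sin(a),np.cos(a)]]); q=[]
        for z in dims[3:]:
            for x in dims[:2]:
                for y in (-dims[2],dims[2]): q.append([*(M@[x,y]+p[:2]),z])
        c=0
        for pr,m,(u0,v0,u1,v1) in views:
            P=(pr(np.array(q))-[u0,v0]+.5)*S
            h=cv2.convexHull((P*16).round().astype(np.int32)); b=np.zeros(((v1-v0)*S,(u1-u0)*S),np.uint8); cv2.fillConvexPoly(b,h,255,cv2.LINE_AA,4)
            b=cv2.resize(b,(u1-u0,v1-v0),interpolation=cv2.INTER_AREA)/255.; t=m[v0:v1,u0:u1]
            c+=np.abs(b-t).sum()/t.sum()
        return c
    r=minimize(cost,x0,method='Nelder-Mead',options=dict(initial_simplex=np.array(x0)+np.array([[0,0,0],[6,0,0],[0,6,0],[0,0,3]]),xatol=.05,fatol=1e-5)); return r.x.round(2),round(r.fun,3)
def cmask(f,which):
    h=cv2.cvtColor(f,cv2.COLOR_RGB2HSV).astype(int); H,S,V=[h[...,i] for i in range(3)]
    return (((H>95)&(H<125)&(S>120)) if which=='b' else ((H>4)&(H<24)&(S>140))).astype(float)
E
python3 - <<'E'
from st import *
tp=optics.get_image('top'); f=cv2.cvtColor(cv2.imread('pics/top.png'),cv2.COLOR_BGR2RGB)
jog([398.2,176,-12],87)
for n,x0,roi in [('b',(685,232,4),(235,133,310,155)),('o',(660,-5,-1),(320,143,385,162))]:
    print(n,fitbox([(lambda P:proj(tp,P),cmask(f,n),roi)],x0,(0,30,68,0,30)))
E
```

```text
now [399.4 177.5  30.8] yaw 86.88 clock 14.55 | t [-0.03   0.857  0.023] r [ 0.001 -0.015 -0.004]
b (array([687.53, 232.72,   4.01]), np.float64(0.091))
o (array([ 6.6356e+02, -5.6100e+00, -5.4000e-01]), np.float64(0.075))
```

jog_arm:
  translation:
    - [-0.03, 0.2, 0.02]
    - [-0.03, 0.4, 0.02]
    - [-0.03, 0.6, 0.02]
    - [-0.03, 0.75, 0.02]
    - [-0.03, 0.83, 0.02]
    - [-0.03, 0.85, 0.02]
    - [-0.03, 0.85, 0.02]
    - [-0.03, 0.85, 0.02]
    - [-0.03, 0.85, 0.02]
    - [-0.03, 0.85, 0.02]
    - [-0.03, 0.85, 0.02]
    - [-0.03, 0.85, 0.02]
  rot:
    - [0, -0.02, 0]
    - [0, -0.02, 0]
    - [0, -0.02, 0]
    - [0, -0.02, 0]
    - [0, -0.02, 0]
    - [0, -0.02, 0]
    - [0, -0.02, 0]
    - [0, -0.02, 0]
    - [0, -0.02, 0]
    - [0, -0.02, 0]
    - [0, -0.02, 0]
    - [0, -0.02, 0]
  gripper: [0.35, 0.35, 0.35, 0.35, 0.35, 0.35, 0.35, 0, 0, 0, 0, 0]

```text
clock: 15.75
position: [398.5, 176.2, -11.3]
ee_rot: [0.513, 0.487, -0.487, -0.513]
contact_force: [-1.0, -0.1, 5.7]
gripper_width: 3.4
```

```bash
python3 - <<'E'
from h import *
s=arm.read_state(); print(s['contact_force'],s['wrist_torque'],s['gripper_width'])
im=wshot(); f=im['frame']; save('w8.png',cv2.resize(f,(800,500)))
# tray rim far-end corners after the grip: predicted
jog([623.5-40.5,-5.6-2,-12],89)
E
```

```text
[-1.00945152 -0.12007137  5.73603721] [-0.10283887  0.42697718 -0.00204337] 3.352249758875037
now [398.5 176.2 -11.2] yaw 87.05 clock 15.8 | t [-3.481  0.018 -3.873] r [ 0.004 -0.243 -0.001]
```

View pics/w8.png

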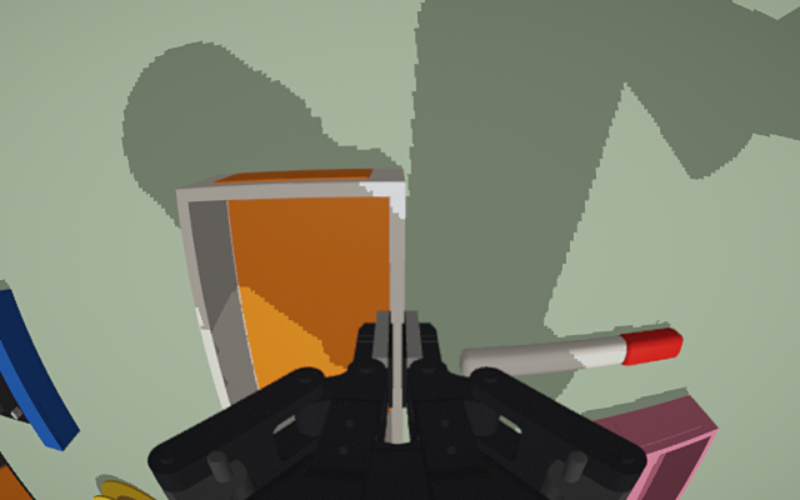

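The grip is on the near wall (width 3.4 mm). The tray's -y rim corners show at (405,181) and (177,189) in the 800-px view, so I'll compute the in-hand pose from those.

```bash
cat > hand.py <<'E'
from h import *
def inhand(im,A,B,s,scale=1.25):
    # A: near wall/-y outer rim corner, B: far wall/-y outer rim corner
    w=wray(im,np.array([A,B])/scale,40)[:,:2]; d=w[1]-w[0]; yaw=np.degrees(np.arctan2(d[1],d[0])); print('corners',w.round(1).tolist(),'len',np.hypot(*d).round(1),'yaw',yaw.round(2))
    a=np.radians(yaw); c=w.mean(0)+68*np.array([-np.sin(a),np.cos(a)]); print('centre',c.round(1)); return c,yaw
E
python3 - <<'E'
from hand import *
s=arm.read_state(); im=wshot(); inhand(im,(405,181.5),(177,190),s)
E
```

```text
corners [[392.4, 113.2], [477.8, 109.2]] len 85.5 yaw -2.74
centre [438.4 179.1]
```

```bash
python3 - <<'E'
from hand import *
jog([568,-9.1,-11.3],89.2)
E
```

```text
now [398.5 176.2 -11.2] yaw 87.05 clock 15.85 | t [-3.526  0.004 -3.576] r [ 0.004 -0.269 -0.001]
```

jog_arm:
  translation:
    - [-0.05, 0, -0.05]
    - [-0.15, 0, -0.15]
    - [-0.3, 0, -0.3]
    - [-0.5, 0, -0.5]
    - [-0.75, 0, -0.75]
    - [-1.0, 0, -1.0]
    - [-1.25, 0, -1.25]
    - [-1.5, 0, -1.5]
    - [-1.75, 0, -1.75]
    - [-2.0, 0, -2.0]
    - [-2.25, 0, -2.25]
    - [-2.5, 0, -2.5]
    - [-2.75, 0, -2.8]
    - [-3.0, 0, -3.05]
    - [-3.2, 0, -3.25]
    - [-3.4, 0, -3.45]
    - [-3.5, 0, -3.55]
    - [-3.53, 0, -3.58]
    - [-3.53, 0, -3.58]
    - [-3.53, 0, -3.58]
  rot:
    - [0, 0, 0]
    - [0, 0, 0]
    - [0, -0.02, 0]
    - [0, -0.04, 0]
    - [0, -0.06, 0]
    - [0, -0.08, 0]
    - [0, -0.1, 0]
    - [0, -0.12, 0]
    - [0, -0.14, 0]
    - [0, -0.16, 0]
    - [0, -0.18, 0]
    - [0, -0.2, 0]
    - [0, -0.22, 0]
    - [0, -0.24, 0]
    - [0, -0.25, 0]
    - [0, -0.26, 0]
    - [0, -0.27, 0]
    - [0, -0.27, 0]
    - [0, -0.27, 0]
    - [0, -0.27, 0]
  gripper: [0, 0, 0, 0, 0, 0, 0, 0, 0, 0, 0, 0, 0, 0, 0, 0, 0, 0, 0, 0]

```text
clock: 17.85
position: [568.4, -9.4, -11.2]
ee_rot: [0.504, 0.497, -0.496, -0.503]
contact_force: [0.1, -1.2, 1.6]
gripper_width: 3.2
```

```bash
python3 - <<'E'
from hand import *
s=arm.read_state(); print(s['contact_force'],s['wrist_torque'],s['gripper_width'])
im=wshot(); f=im['frame']; save('w9.png',cv2.resize(f,(800,500)))
jog([568,-9.1,-11.3],89.2)
E
```

```text
[ 0.11019577 -1.18816188  1.62448976] [-0.38323503 -0.16553274 -0.04918613] 3.162278580300798
now [568.3  -9.3 -11.2] yaw 89.22 clock 17.9 | t [0.005 0.002 0.006] r [ 0.007  0.002 -0.003]
```

View pics/w9.png

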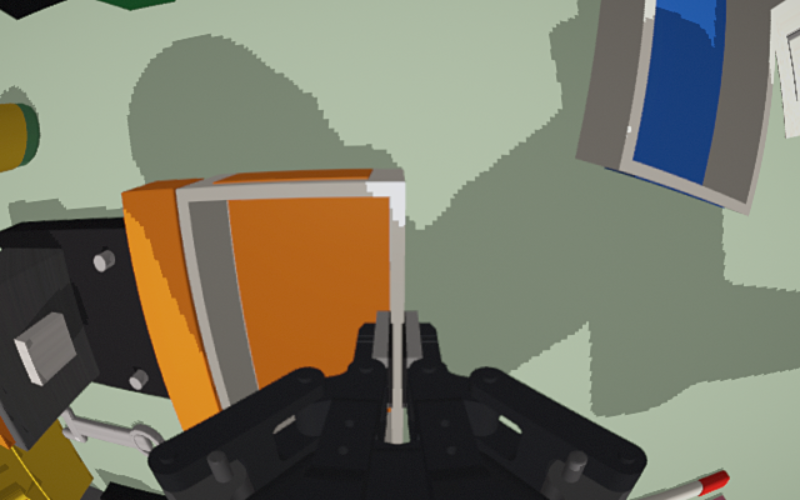

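The bar's -y end shows at (123,191) at the back and about (176,182) at the front, and the tray corner B is at (177,190). I've used all 12 views, so from here I check by numbers only.

```bash
python3 - <<'E'
from st import *; from hand import inhand
s=arm.read_state(); im=wshot(); print(wray(im,np.array([(123,192),(176,182)])/1.25,30).round(1))
inhand(im,(405,181.5),(177,190),s)
# edge-fit the bar's back top edge / tray rim front edge: colour profile along a few rows
h=cv2.cvtColor(im['frame'],cv2.COLOR_RGB2HSV).astype(int); o=(h[...,0]>4)&(h[...,0]<24)&(h[...,1]>140)
B=[];F=[]
for r in range(175,300,10):
    c=np.where(o[r,95:190])[0]; c=c[:np.argmax(np.diff(np.r_[c,999])>2)+1]+95
    B.append(wray(im,(c[0]-.5,r),30)[0,:2]); F.append((c[-1]+.5,r))
B=np.array(B); F=wray(im,F,40)[:,:2]
for n,q in (('bar back',B),('rim far',F)):
    k=np.polyfit(q[:,1],q[:,0],1); print(n,'yaw',np.degrees(-np.arctan(k[0])).round(2),'x at y=-5.6:',np.polyval(k,-5.6).round(1),'res',np.std(q[:,0]-np.polyval(k,q[:,1])).round(2))
E
```

```text
[[686.7 -73.3  30. ]
 [656.6 -75.2  30. ]]
corners [[564.6, -72.4], [650.1, -73.3]] len 85.5 yaw -0.57
centre [608.   -4.9]
bar back yaw -1.27 x at y=-5.6: 690.9 res 0.25
rim far yaw -0.75 x at y=-5.6: 652.3 res 0.19
```

jog_arm:
  translation:
    - [-0.01, 0, -0.04]
    - [-0.01, 0, -0.08]
    - [-0.01, 0, -0.12]
    - [-0.01, 0, -0.16]
    - [-0.01, 0, -0.16]
  rot:
    - [0, 0.02, 0]
    - [0, 0.04, 0]
    - [0, 0.04, 0]
    - [0, 0.04, 0]
    - [0, 0.04, 0]
  gripper: [0, 0, 0, 0, 0]

```text
clock: 18.45
position: [574.7, -9.9, -11.2]
ee_rot: [-0.504, -0.494, 0.496, 0.505]
contact_force: [-3.4, 0.0, 5.4]
gripper_width: 3.4
```

jog_arm:
  translation:
    - [0, 0, -0.02]
    - [0, 0, -0.04]
    - [0, 0, -0.04]
  rot:
    - [0, 0, 0]
    - [0, 0, 0]
    - [0, 0, 0]
  gripper: [0, 0, 0]

```text
clock: 18.75
position: [575.6, -9.9, -11.2]
ee_rot: [-0.504, -0.494, 0.497, 0.506]
contact_force: [-4.6, 0.4, 5.1]
gripper_width: 3.1
```

jog_arm:
  translation:
    - [0, 0, -0.02]
    - [0, 0, -0.04]
    - [0, 0, -0.04]
  rot:
    - [0, 0, 0]
    - [0, 0, 0]
    - [0, 0, 0]
  gripper: [0, 0, 0]

```text
clock: 19.05
position: [576.3, -10.0, -11.2]
ee_rot: [-0.503, -0.493, 0.497, 0.506]
contact_force: [-3.9, 0.2, 5.6]
gripper_width: 2.8
```

jog_arm:
  translation:
    - [0, 0, -0.02]
    - [0, 0, -0.04]
    - [0, 0, -0.04]
  rot:
    - [0, 0, 0]
    - [0, 0, 0]
    - [0, 0, 0]
  gripper: [0, 0, 0]

```text
clock: 19.35
position: [576.1, -10.0, -11.2]
ee_rot: [-0.502, -0.492, 0.499, 0.507]
contact_force: [-6.4, 0.6, 7.9]
gripper_width: 3.1
```

```bash
python3 - <<'E'
from st import *; from hand import inhand
s=arm.read_state(); Rn=R.from_quat(s['ee_rot']).as_matrix(); print(Rn.round(4)); print(s['contact_force'],s['wrist_torque'])
jog([577,-10,-11.2],89)
im=wshot(); h=cv2.cvtColor(im['frame'],cv2.COLOR_RGB2HSV).astype(int); o=(h[...,0]>4)&(h[...,0]<24)&(h[...,1]>140)
B=[];F=[]
for r in range(165,300,10):
    c=np.where(o[r,85:190])[0]; c=c[:np.argmax(np.diff(np.r_[c,999])>2)+1]+85
    B.append(wray(im,(c[0]-.5,r),30)[0,:2]); F.append((c[-1]+.5,r))
B=np.array(B); F=wray(im,F,40)[:,:2]
for n,q in (('bar back',B),('rim far',F)):
    k=np.polyfit(q[:,1],q[:,0],1); print(n,'yaw',np.degrees(-np.arctan(k[0])).round(2),'x at y=-5.6:',np.polyval(k,-5.6).round(1),'res',np.std(q[:,0]-np.polyval(k,q[:,1])).round(2))
E
```

```text
[[ 0.0193 -0.0116 -0.9997]
 [ 0.9998 -0.0019  0.0193]
 [-0.0021 -0.9999  0.0116]]
[-6.40922501  0.57327212  7.93138498] [ 0.41745466  1.81548086 -0.00589177]
now [576.1 -10.  -11.2] yaw 88.89 clock 19.35 | t [ 0.    -0.    -0.018] r [-0.083 -0.013 -0.015]
bar back yaw -1.73 x at y=-5.6: 690.8 res 0.2
rim far yaw -1.17 x at y=-5.6: 660.5 res 0.17
```

jog_arm:
  translation:
    - [0, 0, -0.02]
    - [0, 0, -0.04]
    - [0, 0, -0.06]
    - [0, 0, -0.06]
    - [0, 0, 0]
    - [0, 0, 0]
  rot:
    - [-0.04, 0.03, -0.01]
    - [-0.08, 0.06, -0.02]
    - [-0.08, 0.06, -0.02]
    - [-0.08, 0.06, -0.02]
    - [-0.08, 0.06, -0.02]
    - [-0.08, 0.06, -0.02]
  gripper: [0, 0, 0, 0, 0, 0]

```text
clock: 20.0
position: [576.6, -9.6, -11.2]
ee_rot: [-0.507, -0.494, 0.493, 0.507]
contact_force: [-2.2, 1.6, 2.5]
gripper_width: 2.9
```

jog_arm:
  translation:
    - [0, 0, 0]
    - [0, 0, 0]
    - [0, 0, 0]
    - [0, 0, 0]
    - [0, -0.2, 0]
    - [0, -0.5, 0]
    - [0, -0.9, 0]
    - [0, -1.2, 0]
    - [0, -1.2, 0.25]
    - [0, -1.2, 0.5]
    - [0, -1.2, 0.5]
    - [0, -1.2, 0.5]
    - [0, -1.2, 0.5]
  rot:
    - [0, 0, 0]
    - [0, 0, 0]
    - [0, 0, 0]
    - [0, 0, 0]
    - [0, 0, 0]
    - [0, 0, 0]
    - [0, 0, 0]
    - [0, 0, 0]
    - [0, 0, 0]
    - [0, 0, 0]
    - [0, 0, 0]
    - [0, 0, 0]
    - [0, 0, 0]
  gripper: [0.25, 0.25, 0.25, 0.25, 0.25, 0.25, 0.25, 0.25, 0, 0, 0, 0, 0]

```text
clock: 21.3
position: [552.4, -8.9, 49.1]
ee_rot: [0.507, 0.494, -0.492, -0.507]
contact_force: [0.4, -0.3, -0.3]
gripper_width: -0.7
```

```bash
cat > meas.py <<'E'
from st import *
def line(q,y,n):
    k=np.polyfit(q[:,1],q[:,0],1); e=q[:,0]-np.polyval(k,q[:,1]); q=q[np.abs(e)<1.5]; k=np.polyfit(q[:,1],q[:,0],1)
    print(n,'yaw',np.degrees(-np.arctan(k[0])).round(2),'x at y:',np.polyval(k,y).round(1),'n',len(q))
def check(name,tray,bar):
    tp=optics.get_image('top'); f=tp['frame']; save(name+'.png',f)
    P=lambda c,x,y,z: np.r_[np.array(c[:2])+R.from_euler('z',c[2],degrees=True).as_matrix()[:2,:2]@[x,y],z]
    pass
E
python3 - <<'E'
from h import *
s=arm.read_state(); print(s['contact_force'],s['gripper_width']); jog([551,-7,-11],89)
E
```

```text
[ 0.3671676  -0.28821465 -0.26864952] -0.6553181893010939
now [552.4  -8.9  49.1] yaw 88.44 clock 21.3 | t [0.035 1.203 0.032] r [ 0.016 -0.07   0.009]
```

jog_arm:
  translation:
    - [0.03, 0.3, 0.03]
    - [0.03, 0.7, 0.03]
    - [0.03, 1.0, 0.03]
    - [0.03, 1.2, 0.03]
    - [0.03, 1.2, 0.03]
    - [0.03, 1.2, 0]
    - [0.03, 1.2, -0.03]
    - [0.03, 1.2, -0.06]
  rot:
    - [0, -0.07, 0]
    - [0, -0.07, 0]
    - [0, -0.07, 0]
    - [0, -0.07, 0]
    - [0, -0.07, 0]
    - [0, -0.07, 0]
    - [0, -0.07, 0]
    - [0, -0.07, 0]
  gripper: [0, 0, 0, 0, 0, 0, 0, 0]

```text
clock: 22.1
position: [556.4, -7.2, -10.0]
ee_rot: [0.505, 0.497, -0.494, -0.504]
contact_force: [-0.1, -0.5, 0.3]
gripper_width: -0.2
```

jog_arm:
  translation:
    - [0, 0, -0.03]
    - [0, 0, -0.06]
    - [0, 0, -0.09]
    - [0, 0, -0.12]
  rot:
    - [0, 0, 0]
    - [0, 0, 0]
    - [0, 0, 0]
    - [0, 0, 0]
  gripper: [0, 0, 0, 0]

```text
clock: 22.5
position: [561.1, -7.5, -10.1]
ee_rot: [-0.504, -0.496, 0.495, 0.504]
contact_force: [-4.4, 0.6, 3.6]
gripper_width: -0.2
```

jog_arm:
  translation:
    - [0, 0, -0.03]
    - [0, 0, -0.06]
    - [0, 0, -0.06]
  rot:
    - [0, 0, 0]
    - [0, 0, 0]
    - [0, 0, 0]
  gripper: [0, 0, 0]

```text
clock: 22.8
position: [560.9, -7.9, -10.5]
ee_rot: [-0.503, -0.494, 0.497, 0.506]
contact_force: [-8.3, 2.3, 6.6]
gripper_width: 0.3
```

jog_arm:
  translation:
    - [0, 0, -0.03]
    - [0, 0, -0.06]
    - [0, 0, -0.06]
  rot:
    - [0, 0, 0]
    - [0, 0, 0]
    - [0, 0, 0]
  gripper: [0, 0, 0]

```text
clock: 23.1
position: [560.6, -8.2, -10.9]
ee_rot: [-0.502, -0.492, 0.498, 0.508]
contact_force: [-8.7, 2.7, 7.1]
gripper_width: 0.2
```

jog_arm:
  translation:
    - [0, 0, 0.1]
    - [0, 0, 0.2]
    - [0, -0.6, 0.3]
    - [0, -1.4, 0.3]
    - [0, -2.2, 0.3]
    - [0, -2.6, 0.3]
    - [0, -2.6, 0.3]
  rot:
    - [0, 0, 0]
    - [0, 0, 0]
    - [0, 0, 0]
    - [0, 0, 0]
    - [0, 0, 0]
    - [0, 0, 0]
    - [0, 0, 0]
  gripper: [0.1, 0.1, 0.35, 0.35, 0.35, 0.35, 0.35]

```text
clock: 23.8
position: [550.8, -7.4, 123.4]
ee_rot: [-0.504, -0.495, 0.495, 0.505]
contact_force: [-0.3, 0.0, -0.7]
gripper_width: 30.1
```

```bash
python3 - <<'E'
from h import *
jog([420,-200,150],79.5)
E
```

```text
now [550.8  -7.4 123.4] yaw 88.94 clock 23.8 | t [-3.899 -0.532  2.546] r [-0.014  1.18   0.008]
```

jog_arm:
  translation:
    - [-0.5, -0.1, 0.3]
    - [-1.2, -0.2, 0.8]
    - [-1.9, -0.3, 1.2]
    - [-2.6, -0.4, 1.7]
    - [-3.3, -0.5, 2.2]
    - [-3.8, -0.53, 2.5]
    - [-3.9, -0.53, 2.55]
    - [-3.9, -0.53, 2.55]
  rot:
    - [0, 0.2, 0]
    - [0, 0.4, 0]
    - [0, 0.6, 0]
    - [0, 0.8, 0]
    - [0, 1.1, 0]
    - [-0.01, 1.18, 0]
    - [-0.01, 1.18, 0]
    - [-0.01, 1.18, 0]
  gripper: [0.35, 0.35, 0.35, 0.35, 0.35, 0.35, 0.35, 0.35]

```text
clock: 24.6
position: [419.6, -200.6, 149.3]
ee_rot: [-0.544, -0.452, 0.452, 0.544]
contact_force: [0.6, 0.2, 0.5]
gripper_width: 29.7
```

```bash
python3 - <<'E'
from st import *
tp=optics.get_image('top'); f=tp['frame']; save('top3.png',f); P=lambda q:proj(tp,q)
h=cv2.cvtColor(f,cv2.COLOR_RGB2HSV).astype(int); H,S,V=[h[...,i] for i in range(3)]
bg=((H>40)&(H<85)&(S>25))
# bar: orange comp above tray ; print colour columns through tray/bar centre for inspection
o=((H>4)&(H<24)&(S>140)).astype(np.uint8)
n,l,st,ce=cv2.connectedComponentsWithStats(o[130:215,310:400])
for i in range(1,n):
    if st[i,4]>20: print('orange comp',st[i]+[310,130,0,0,0])
c0=proj(tp,[618,-5,40])[0].round().astype(int); print('tray centre px',c0)
print([(r,tuple(h[r,c0[0]])) for r in range(c0[1]-26,c0[1]+22,2)])
im=wshot('w10.png'); wf=im['frame']; print('lid?',)
# blue floor fit in wrist
m=cmask(wf,'b').astype(np.uint8); n,l,st,ce=cv2.connectedComponentsWithStats(m)
for i in range(1,n):
    if st[i,4]>200:
        c,_=cv2.findContours((l==i).astype(np.uint8),cv2.RETR_EXTERNAL,cv2.CHAIN_APPROX_NONE); w=wray(im,c[0][:,0],5)[:,:2].astype(np.float32); print(st[i],[np.round(v,1) for v in cv2.minAreaRect(w)])
jog([392.4,-132,30],79.5)
E
```

```text
orange comp [327 144  45  11 394]
orange comp [329 159  41  22 850]
tray centre px [349 168]
[(142, (np.int64(140), np.int64(44), np.int64(35))), (144, (np.int64(108), np.int64(175), np.int64(32))), (146, (np.int64(16), np.int64(227), np.int64(248))), (148, (np.int64(16), np.int64(232), np.int64(226))), (150, (np.int64(17), np.int64(231), np.int64(225))), (152, (np.int64(16), np.int64(227), np.int64(225))), (154, (np.int64(17), np.int64(60), np.int64(230))), (156, (np.int64(45), np.int64(8), np.int64(129))), (158, (np.int64(10), np.int64(58), np.int64(131))), (160, (np.int64(16), np.int64(223), np.int64(233))), (162, (np.int64(17), np.int64(232), np.int64(222))), (164, (np.int64(17), np.int64(220), np.int64(226))), (166, (np.int64(16), np.int64(212), np.int64(225))), (168, (np.int64(16), np.int64(210), np.int64(227))), (170, (np.int64(16), np.int64(214), np.int64(226))), (172, (np.int64(17), np.int64(231), np.int64(224))), (174, (np.int64(17), np.int64(213), np.int64(226))), (176, (np.int64(17), np.int64(209), np.int64(226))), (178, (np.int64(17), np.int64(220), np.int64(225))), (180, (np.int64(13), np.int64(153), np.int64(225))), (182, (np.int64(95), np.int64(13), np.int64(232))), (184, (np.int64(30), np.int64(19), np.int64(108))), (186, (np.int64(53), np.int64(41), np.int64(192))), (188, (np.int64(54), np.int64(45), np.int64(187)))]
lid?
[289 172  59   7 345] [array([ 419. , -201.4]), array([ 6.7, 62.8]), np.float64(79.5)]
[ 285  186   67   90 5634] [array([ 431.6, -133.3]), array([113.9,  73.4]), np.float64(79.5)]
now [ 420.4 -199.7  149.4] yaw 79.53 clock 24.7 | t [1.226 2.39  0.794] r [-0.005  0.003  0.008]
```

jog_arm:
  translation:
    - [0.3, 0.3, 0.3]
    - [0.7, 0.8, 0.5]
    - [1.0, 1.4, 0.7]
    - [1.2, 1.9, 0.79]
    - [1.22, 2.3, 0.8]
    - [1.22, 2.39, 0.8]
    - [1.22, 2.39, 0.8]
    - [1.22, 2.6, 0.8]
    - [1.22, 2.8, 0.8]
    - [1.22, 3.0, 0.8]
    - [1.22, 3.15, 0.8]
    - [1.22, 3.2, 0.8]
    - [1.22, 3.2, 0.8]
    - [1.22, 3.2, 0.8]
    - [1.22, 3.2, 0.8]
    - [1.22, 3.2, 0.8]
    - [1.22, 3.2, 0.8]
    - [1.22, 3.2, 0.8]
  rot:
    - [0, 0, 0]
    - [0, 0, 0]
    - [0, 0, 0]
    - [0, 0, 0]
    - [0, 0, 0]
    - [0, 0, 0]
    - [0, 0, 0]
    - [0, 0, 0]
    - [0, 0, 0]
    - [0, 0, 0]
    - [0, 0, 0]
    - [0, 0, 0]
    - [0, 0, 0]
    - [0, 0, 0]
    - [0, 0, 0]
    - [0, 0, 0]
    - [0, 0, 0]
    - [0, 0, 0]
  gripper: [0.35, 0.35, 0.35, 0.35, 0.35, 0.35, 0.35, 0.35, 0.35, 0.35, 0.35, 0.35, 0.35, 0, 0, 0, 0, 0]

```text
clock: 26.5
position: [392.3, -132.2, -9.9]
ee_rot: [-0.543, -0.453, 0.452, 0.544]
contact_force: [-1.2, 1.0, 5.7]
gripper_width: 3.0
```

```bash
cat > grp.py <<'E'
from h import *
def rim(im,y_lo,y_hi):
    """-y end rim of the gripped tray: detect the outer long far edge & end edge from whitish mask"""
    h=cv2.cvtColor(im['frame'],cv2.COLOR_RGB2HSV).astype(int)
    return h
E
python3 - <<'E'
from h import *
s=arm.read_state(); print(s['contact_force'],s['gripper_width'])
im=wshot('w11.png'); f=im['frame']
P=lambda a,yaw: np.array([[np.cos(np.radians(yaw)),-np.sin(np.radians(yaw))],[np.sin(np.radians(yaw)),np.cos(np.radians(yaw))]])@a
# orange case reference: rim corners were A(324,145), B(142,152). template match patches from w9-like orange picture w8
ref=cv2.resize(cv2.imread('pics/w8.png'),(640,400)); cur=cv2.cvtColor(f,cv2.COLOR_RGB2BGR)
g=lambda i: cv2.GaussianBlur(cv2.cvtColor(i,cv2.COLOR_BGR2GRAY),(3,3),0)
for (u,v) in [(324,145),(142,152)]:
    t=cv2.Canny(g(ref),40,90)[v-14:v+15,u-14:u+15]; w=cv2.Canny(g(cur),40,90)[v-34:v+35,u-34:u+35]
    r=cv2.matchTemplate(cv2.GaussianBlur(w,(5,5),0),cv2.GaussianBlur(t,(5,5),0),cv2.TM_CCOEFF_NORMED); _,mx,_,loc=cv2.minMaxLoc(r); print((u,v),'->',(u-20+loc[0],v-20+loc[1]),round(mx,2))
E
```

```text
[-1.21303869  0.95245774  5.66813046] 3.0290219267632192
(324, 145) -> (322, 136) 0.58
(142, 152) -> (142, 144) 0.85
```

```bash
python3 - <<'E'
from hand import *
s=arm.read_state(); im=wshot(); c,y=inhand(im,(322.5,136.5),(142,144),s,1.0); 
for yaw in (y,-10.5):
    a=np.radians(-yaw); print('tcp in tray', (np.array([[np.cos(a),-np.sin(a)],[np.sin(a),np.cos(a)]])@(s['position'][:2]-c)).round(1))
jog([s['position'][0]+45,s['position'][1],-10],79.5)
E
```

```text
corners [[377.9, -197.5], [461.4, -212.7]] len 84.9 yaw -10.32
centre [ 431.8 -138.2]
tcp in tray [-39.9  -1.2]
tcp in tray [-39.9  -1.3]
now [ 392.3 -132.2   -9.9] yaw 79.54 clock 26.6 | t [ 0.163  0.002 -0.885] r [-0.     0.005  0.009]
```

```bash
python3 - <<'E'
from h import *
jog([430,130,-10],90); jog([589.9,224.7,-10],94)
E
```

```text
now [ 392.3 -132.2   -9.9] yaw 79.54 clock 26.6 | t [5.294 0.008 0.211] r [ 1.000e-03 -1.308e+00  9.000e-03]
now [ 392.3 -132.2   -9.9] yaw 79.54 clock 26.6 | t [ 7.737  0.011 -2.59 ] r [ 1.000e-03 -1.808e+00  9.000e-03]
```

jog_arm:
  translation:
    - [0.05, 0, 0]
    - [0.15, 0, 0.01]
    - [0.35, 0, 0.01]
    - [0.65, 0, 0.02]
    - [1.0, 0, 0.04]
    - [1.35, 0, 0.05]
    - [1.7, 0, 0.07]
    - [2.05, 0, 0.08]
    - [2.4, 0, 0.1]
    - [2.75, 0, 0.11]
    - [3.1, 0, 0.12]
    - [3.45, 0, 0.14]
    - [3.8, 0, 0.15]
    - [4.15, 0, 0.17]
    - [4.5, 0.01, 0.18]
    - [4.8, 0.01, 0.19]
    - [5.05, 0.01, 0.2]
    - [5.2, 0.01, 0.21]
    - [5.29, 0.01, 0.21]
    - [5.29, 0.01, 0.21]
  rot:
    - [0, 0, 0]
    - [0, 0, 0]
    - [0, -0.1, 0]
    - [0, -0.2, 0]
    - [0, -0.3, 0]
    - [0, -0.4, 0]
    - [0, -0.5, 0]
    - [0, -0.6, 0]
    - [0, -0.7, 0]
    - [0, -0.8, 0]
    - [0, -0.9, 0]
    - [0, -1.0, 0]
    - [0, -1.1, 0]
    - [0, -1.2, 0]
    - [0, -1.25, 0]
    - [0, -1.3, 0]
    - [0, -1.3, 0]
    - [0, -1.3, 0]
    - [0, -1.3, 0]
    - [0, -1.3, 0]
  gripper: [0, 0, 0, 0, 0, 0, 0, 0, 0, 0, 0, 0, 0, 0, 0, 0, 0, 0, 0, 0]

```text
clock: 28.6
position: [429.6, 130.6, -9.9]
ee_rot: [-0.5, -0.5, 0.5, 0.5]
contact_force: [-1.9, -0.2, 5.9]
gripper_width: 3.2
```

```bash
python3 - <<'E'
from h import *
s=arm.read_state(); print(s['contact_force'],s['gripper_width']); jog([589.9,224.7,-10],94)
E
```

```text
[-1.88686688 -0.19519045  5.89534653] 3.1687918037630163
now [429.6 130.6  -9.9] yaw 89.99 clock 28.6 | t [ 1.883  0.004 -3.205] r [-0.001 -0.501  0.008]
```

jog_arm:
  translation:
    - [0.1, 0, -0.05]
    - [0.25, 0, -0.2]
    - [0.45, 0, -0.45]
    - [0.65, 0, -0.75]
    - [0.85, 0, -1.05]
    - [1.05, 0, -1.35]
    - [1.25, 0, -1.65]
    - [1.4, 0, -1.95]
    - [1.55, 0, -2.25]
    - [1.7, 0, -2.55]
    - [1.8, 0, -2.85]
    - [1.88, 0, -3.05]
    - [1.88, 0, -3.15]
    - [1.88, 0, -3.2]
    - [1.88, 0, -3.2]
    - [1.88, 0, -3.2]
  rot:
    - [0, 0, 0]
    - [0, -0.05, 0]
    - [0, -0.1, 0]
    - [0, -0.15, 0]
    - [0, -0.2, 0]
    - [0, -0.25, 0]
    - [0, -0.3, 0]
    - [0, -0.35, 0]
    - [0, -0.4, 0]
    - [0, -0.43, 0]
    - [0, -0.46, 0]
    - [0, -0.5, 0]
    - [0, -0.5, 0]
    - [0, -0.5, 0]
    - [0, -0.5, 0]
    - [0, -0.5, 0]
  gripper: [0, 0, 0, 0, 0, 0, 0, 0, 0, 0, 0, 0, 0, 0, 0, 0]

```text
clock: 30.2
position: [589.4, 225.3, -9.8]
ee_rot: [0.482, 0.518, -0.517, -0.483]
contact_force: [-2.3, 2.2, 3.4]
gripper_width: 2.9
```

```bash
python3 - <<'E'
from hand import *
s=arm.read_state(); print(s['contact_force'],s['gripper_width']); jog([589.9,224.7,-10],94)
im=wshot('w12.png'); inhand(im,(322.5,136.5),(142,144),s,1.0)
h=cv2.cvtColor(im['frame'],cv2.COLOR_RGB2HSV).astype(int); o=((h[...,0]>95)&(h[...,0]<125)&(h[...,1]>120)).astype(np.uint8)
# bar = leftmost blue component
B=[];F=[];rows=[]
for r in range(130,300,8):
    c=np.where(o[r,60:150])[0]
    if len(c)<4: print(r,'none'); continue
    c=c[:np.argmax(np.diff(np.r_[c,999])>2)+1]+60; rows.append((r,c[0],c[-1]))
print(rows)
q=np.array(rows); b=wray(im,np.c_[q[:,1]-.5,q[:,0]],30)[:,:2]
print('bar back pts'); print(b.round(1).tolist())
col=np.where(o[:,100:130].any(1))[0]; 
for c in range(88,140,6):
    r=np.where(o[90:,c])[0]; print(c,r[0]+90 if len(r) else None, wray(im,(c,r[0]+89.5),30)[0,:2].round(1) if len(r) else '')
E
```

```text
[-2.2900473   2.21426207  3.41370898] 2.8559325934486797
now [589.4 225.3  -9.8] yaw 94.03 clock 30.2 | t [-0.012  0.004 -0.01 ] r [0.    0.003 0.012]
corners [[592.0, 158.5], [676.7, 164.7]] len 84.9 yaw 4.16
centre [629.4 229.4]
130 none
[(138, np.int64(125), np.int64(149)), (146, np.int64(93), np.int64(139)), (154, np.int64(93), np.int64(140)), (162, np.int64(94), np.int64(141)), (170, np.int64(94), np.int64(142)), (178, np.int64(96), np.int64(143)), (186, np.int64(97), np.int64(145)), (194, np.int64(99), np.int64(146)), (202, np.int64(100), np.int64(147)), (210, np.int64(102), np.int64(149)), (218, np.int64(104), np.int64(149)), (226, np.int64(106), np.int64(149)), (234, np.int64(107), np.int64(149)), (242, np.int64(109), np.int64(149)), (250, np.int64(112), np.int64(149)), (258, np.int64(114), np.int64(149)), (266, np.int64(116), np.int64(149)), (274, np.int64(119), np.int64(149)), (282, np.int64(121), np.int64(149)), (290, np.int64(124), np.int64(149)), (298, np.int64(127), np.int64(149))]
bar back pts
[[694.1, 163.2], [717.9, 167.3], [718.5, 171.8], [718.2, 176.4], [718.9, 181.0], [718.0, 185.7], [718.0, 190.4], [717.3, 195.2], [717.4, 200.0], [716.8, 204.9], [716.3, 209.9], [715.8, 215.0], [716.3, 220.3], [716.0, 225.6], [714.9, 230.9], [714.7, 236.5], [714.6, 242.2], [713.7, 248.0], [713.7, 254.1], [713.0, 260.2], [712.3, 266.6]]
88 None 
94 146 [716.7 167. ]
100 145 [712.  166.5]
106 143 [707.4 165.5]
112 141 [702.9 164.4]
118 139 [698.6 163.4]
124 139 [694.5 163.4]
130 138 [690.5 162.9]
136 137 [686.5 162.4]
```

```bash
python3 - <<'E'
from h import *
im=wshot(); h=cv2.cvtColor(im['frame'],cv2.COLOR_RGB2HSV).astype(int)
for c in (100,112,124,132):
    r0=[r for r in range(120,170) if 95<h[r,c,0]<125 and h[r,c,1]>120][0]
    v=h[r0-2:r0+22,c,2]; print(c,r0,v.tolist(), 'bottom',wray(im,(c,r0-.5),0)[0,:2].round(1))
    for k in range(2,16,2): pass
print([ (r,wray(im,(124,r),30)[0,:2].round(1).tolist()) for r in (139,142,145,148)])
# same for the orange one, from its stored picture with a tool pose of then
T=np.array(im['T_tool_cam']); Rn=tgt(89.22); o=dict(mtx=im['mtx'],Rc=Rn@T[:3,:3],oc=Rn@T[:3,3]+[568.4,-9.3,-11.2])
f=cv2.resize(cv2.imread('pics/w9.png'),(640,400)); h=cv2.cvtColor(f,cv2.COLOR_BGR2HSV).astype(int)
for c in (110,120,130,136):
    r0=[r for r in range(120,190) if 4<h[r,c,0]<24 and h[r,c,1]>140][0]
    print(c,r0,h[r0-2:r0+22,c,2].tolist(),'bottom',wray(o,(c,r0-.5),0)[0,:2].round(1),'r+6 @30',wray(o,(c,r0+6),30)[0,:2].round(1))
E
```

```text
100 145 [197, 98, 124, 178, 191, 189, 188, 188, 188, 188, 188, 188, 188, 188, 188, 188, 188, 188, 188, 189, 188, 188, 188, 188] bottom [737.  171.5]
112 141 [140, 109, 91, 93, 100, 118, 133, 134, 133, 133, 133, 133, 133, 133, 131, 130, 129, 131, 161, 192, 191, 190, 190, 189] bottom [726. 169.]
124 139 [120, 100, 94, 93, 95, 104, 124, 133, 134, 133, 134, 134, 133, 133, 134, 133, 134, 134, 133, 133, 133, 133, 134, 133] bottom [715.7 167.8]
132 138 [128, 102, 94, 94, 95, 95, 94, 99, 100, 103, 107, 109, 113, 116, 121, 123, 122, 124, 126, 128, 130, 129, 131, 133] bottom [709.2 167.2]
[(139, [694.5, 163.7]), (142, [694.6, 165.3]), (145, [694.7, 166.9]), (148, [694.8, 168.5])]
110 150 [181, 149, 131, 127, 144, 170, 178, 177, 176, 177, 177, 177, 177, 177, 177, 177, 177, 177, 177, 177, 177, 177, 176, 177] bottom [701.6 -71.2] r+6 @30 [678.4 -71.3]
120 146 [135, 123, 127, 130, 130, 129, 129, 135, 169, 176, 177, 177, 177, 177, 177, 177, 177, 177, 177, 177, 177, 177, 177, 177] bottom [692.6 -73.1] r+6 @30 [670.9 -72.9]
130 145 [129, 125, 128, 129, 130, 130, 129, 136, 159, 173, 177, 177, 177, 177, 178, 177, 177, 177, 177, 178, 177, 177, 177, 178] bottom [684.4 -73. ] r+6 @30 [664.1 -72.9]
136 144 [133, 125, 127, 129, 130, 131, 131, 133, 145, 164, 177, 178, 178, 178, 179, 178, 178, 178, 178, 178, 178, 178, 178, 178] bottom [679.5 -73.2] r+6 @30 [660.1 -73.2]
```

jog_arm:
  translation:
    - [0, 0, -0.04]
    - [0, 0, -0.08]
    - [0, 0, -0.12]
    - [0, 0, -0.16]
    - [0, 0, -0.2]
    - [0, 0, -0.22]
    - [0, 0, -0.22]
  rot:
    - [0, 0.01, 0]
    - [0, 0.02, 0]
    - [0, 0.02, 0]
    - [0, 0.02, 0]
    - [0, 0.02, 0]
    - [0, 0.02, 0]
    - [0, 0.02, 0]
  gripper: [0, 0, 0, 0, 0, 0, 0]

```text
clock: 31.0
position: [600.5, 225.6, -9.8]
ee_rot: [0.483, 0.517, -0.516, -0.483]
contact_force: [-3.5, -0.5, 4.9]
gripper_width: 3.0
```

jog_arm:
  translation:
    - [0, 0, -0.02]
    - [0, 0, -0.04]
    - [0, 0, -0.05]
    - [0, 0, -0.05]
  rot:
    - [0, 0, 0]
    - [0, 0, 0]
    - [0, 0, 0]
    - [0, 0, 0]
  gripper: [0, 0, 0, 0]

```text
clock: 31.4
position: [601.2, 225.3, -9.9]
ee_rot: [-0.482, -0.515, 0.517, 0.484]
contact_force: [-8.2, 0.6, 7.8]
gripper_width: 3.3
```

jog_arm:
  translation:
    - [0, 0, -0.02]
    - [0, 0, -0.04]
    - [0, 0, -0.04]
  rot:
    - [0, 0, 0]
    - [0, 0, 0]
    - [0, 0, 0]
  gripper: [0, 0, 0]

```text
clock: 31.7
position: [601.2, 225.0, -9.8]
ee_rot: [-0.481, -0.514, 0.519, 0.485]
contact_force: [-9.7, 1.1, 7.5]
gripper_width: 3.2
```

```bash
python3 - <<'E'
from h import *
jog([601,226.2,-9.8],94)
E
```

```text
now [601.2 225.   -9.8] yaw 93.84 clock 31.7 | t [ 0.024 -0.001  0.003] r [-0.057 -0.02  -0.007]
```

jog_arm:
  translation:
    - [0.01, 0, 0]
    - [0.02, 0, 0]
    - [0.025, 0, 0]
    - [0.025, 0, 0]
  rot:
    - [-0.03, -0.01, 0]
    - [-0.06, -0.02, 0]
    - [-0.06, -0.02, 0]
    - [-0.06, -0.02, 0]
  gripper: [0, 0, 0, 0]

```text
clock: 32.1
position: [601.4, 225.3, -9.9]
ee_rot: [-0.483, -0.517, 0.518, 0.482]
contact_force: [-1.6, -4.4, 4.1]
gripper_width: 2.9
```

jog_arm:
  translation:
    - [0, 0, 0]
    - [0, 0, 0]
    - [0, 0, 0]
    - [0, 0, 0]
    - [0, -0.2, 0]
    - [0, -0.5, 0]
    - [0, -0.9, 0]
    - [0, -1.2, 0]
    - [0, -1.2, 0.25]
    - [0, -1.2, 0.5]
    - [0, -1.2, 0.5]
    - [0, -1.2, 0.5]
    - [0, -1.2, 0.5]
  rot:
    - [0, 0, 0]
    - [0, 0, 0]
    - [0, 0, 0]
    - [0, 0, 0]
    - [0, 0, 0]
    - [0, 0, 0]
    - [0, 0, 0]
    - [0, 0, 0]
    - [0, 0, 0]
    - [0, 0, 0]
    - [0, 0, 0]
    - [0, 0, 0]
    - [0, 0, 0]
  gripper: [0.25, 0.25, 0.25, 0.25, 0.25, 0.25, 0.25, 0.25, 0, 0, 0, 0, 0]

```text
clock: 33.4
position: [577.2, 224.0, 50.5]
ee_rot: [-0.483, -0.517, 0.517, 0.482]
contact_force: [0.0, -0.0, 0.1]
gripper_width: -0.4
```

```bash
python3 - <<'E'
from h import *
s=arm.read_state(); print(s['contact_force'],s['gripper_width']); jog([576,226.5,-10],94)
E
```

```text
[ 0.0237686  -0.01626692  0.12226412] -0.3783857217161887
now [577.2 224.   50.5] yaw 93.99 clock 33.4 | t [0.054 1.21  0.021] r [ 0.007 -0.002 -0.012]
```

jog_arm:
  translation:
    - [0.05, 0.3, 0.02]
    - [0.05, 0.7, 0.02]
    - [0.05, 1.0, 0.02]
    - [0.05, 1.2, 0.02]
    - [0.05, 1.2, 0]
    - [0.05, 1.2, -0.05]
    - [0.05, 1.2, -0.1]
    - [0.05, 1.2, -0.14]
    - [0.05, 1.2, -0.17]
    - [0.05, 1.2, -0.19]
  rot:
    - [0, 0, 0]
    - [0, 0, 0]
    - [0, 0, 0]
    - [0, 0, 0]
    - [0, 0, 0]
    - [0, 0, 0]
    - [0, 0, 0]
    - [0, 0, 0]
    - [0, 0, 0]
    - [0, 0, 0]
  gripper: [0, 0, 0, 0, 0, 0, 0, 0, 0, 0]

```text
clock: 34.4
position: [585.5, 226.7, -9.1]
ee_rot: [-0.483, -0.516, 0.518, 0.482]
contact_force: [-5.8, 0.7, 5.4]
gripper_width: -0.1
```

jog_arm:
  translation:
    - [0, 0, -0.03]
    - [0, 0, -0.06]
    - [0, 0, -0.06]
  rot:
    - [0, 0, 0]
    - [0, 0, 0]
    - [0, 0, 0]
  gripper: [0, 0, 0]

```text
clock: 34.7
position: [585.4, 226.5, -9.1]
ee_rot: [-0.482, -0.514, 0.52, 0.483]
contact_force: [-9.2, 2.3, 6.9]
gripper_width: -0.1
```

jog_arm:
  translation:
    - [0, 0, -0.03]
    - [0, 0, -0.06]
    - [0, 0, -0.06]
  rot:
    - [0, 0, 0]
    - [0, 0, 0]
    - [0, 0, 0]
  gripper: [0, 0, 0]

```text
clock: 35.0
position: [585.1, 226.4, -9.1]
ee_rot: [-0.481, -0.512, 0.521, 0.484]
contact_force: [-9.2, 1.7, 6.1]
gripper_width: 0.2
```

jog_arm:
  translation:
    - [0, 0, 0.1]
    - [0, 0, 0.2]
    - [0, -0.6, 0.3]
    - [0, -1.4, 0.3]
    - [0, -2.2, 0.4]
    - [-0.5, -3, 0.8]
    - [-1.2, -3.6, 1.4]
    - [-2, -4, 2.0]
    - [-2.7, -4.2, 2.3]
    - [-3.2, -4.2, 2.5]
    - [-3.2, -4.2, 2.5]
    - [-3.2, -4.2, 2.5]
  rot:
    - [0, 0, 0]
    - [0, 0, 0]
    - [0, 0, 0]
    - [0, 0, 0]
    - [0, 0, 0]
    - [0, 0, 0]
    - [0, 0, 0]
    - [0, 0, 0]
    - [0, 0, 0]
    - [0, 0, 0]
    - [0, 0, 0]
    - [0, 0, 0]
  gripper: [0, 0, 0, 0, 0, 0, 0, 0, 0, 0, 0, 0]

```text
clock: 36.2
position: [474.3, 59.1, 203.7]
ee_rot: [-0.481, -0.513, 0.521, 0.484]
contact_force: [-0.5, -0.5, -0.0]
gripper_width: -0.2
```

```bash
cat > fin.py <<'E'
from st import *
s=arm.read_state(); print(s['position'].round(1),s['clock'])
wi=wshot('w13.png'); tp=optics.get_image('top'); save('top4.png',tp['frame'])
def masks(f,n):
    h=cv2.cvtColor(f,cv2.COLOR_RGB2HSV).astype(int); H,S,V=[h[...,i] for i in range(3)]
    return cmask(f,n), ((S<75)&(V>85)&~((H>40)&(H<75)&(S>22)))
for cam,im,pr,ry in (('top',tp,lambda P:proj(tp,P),lambda p,z:ray(tp,p,z)),('wrist',wi,lambda P:wproj(wi,P),lambda p,z:wray(wi,p,z))):
    for n,fc,yaw in (('o',(661.5,-5.2),-1.0),('b',(685.3,233),3.9)):
        c,w=masks(im['frame'],n); a=np.radians(yaw); ex=np.array([np.cos(a),np.sin(a)]); ey=np.array([-ex[1],ex[0]])
        pt=lambda x,y,z: pr(np.r_[np.array(fc)+x*ex+y*ey,z][None])[0]
        def edge(line,z,mask,sub=.25):
            # scan from start to end along world line at height z ; first->last transition of brightness gradient
            pass
        g=cv2.GaussianBlur(im['frame'].astype(np.float32),(0,0),.6)
        def scan(p0,p1,z):
            t=np.linspace(0,1,81); P=np.c_[np.array(fc)+np.outer(p0[0]+(p1[0]-p0[0])*t,ex)+np.outer(p0[1]+(p1[1]-p0[1])*t,ey),np.full(81,z)]
            u=pr(P).astype(np.float32); v=cv2.remap(g,u[None,:,0],u[None,:,1],cv2.INTER_LINEAR)[0]
            d=np.linalg.norm(np.gradient(v,axis=0),axis=1); i=d.argmax()
            return (np.array(p0)+(np.array(p1)-np.array(p0))*t[i])
        L=np.array([scan((-8,y),(6,y),40 if cam=='wrist' else 40) for y in range(-60,61,5)])
        Bk=np.array([scan((22,y),(38,y),30) for y in [*range(-60,-35,3),*range(36,61,3)]] if n else 0)
        ok=lambda q:q[np.abs(q[:,0]-np.median(q[:,0]))<2.5]
        for nm,q in (('rim far edge (x=0 ideal)',ok(L)),('bar back edge (30)',ok(Bk))):
            k=np.polyfit(q[:,1],q[:,0],1); print(cam,n,nm,'offset',k[1].round(2),'tilt deg',np.degrees(-k[0]).round(2),'n',len(q))
        for side in (-1,1):
            E=np.array([scan((x,side*58),(x,side*80),40)[1] for x in range(-75,-10,5)]); Eb=np.array([scan((x,side*58),(x,side*80),30)[1] for x in range(6,26,3)])
            print('   end',side,'tray',np.median(E).round(1),'bar',np.median(Eb).round(1))
E
python3 fin.py
```

```text
[474.3  59.1 203.7] 36.2
top o rim far edge (x=0 ideal) offset 0.08 tilt deg 0.29 n 12
top o bar back edge (30) offset 30.04 tilt deg -0.29 n 18
   end -1 tray -63.5 bar -67.6
   end 1 tray 68.7 bar 68.7
top b rim far edge (x=0 ideal) offset -5.88 tilt deg 0.08 n 14
top b bar back edge (30) offset 29.74 tilt deg -0.03 n 17
   end -1 tray -65.4 bar -76.4
   end 1 tray 61.6 bar 66.8
wrist o rim far edge (x=0 ideal) offset -0.44 tilt deg -0.42 n 15
wrist o bar back edge (30) offset 28.97 tilt deg -0.65 n 18
   end -1 tray -63.8 bar -67.9
   end 1 tray 61.3 bar 67.4
wrist b rim far edge (x=0 ideal) offset -0.09 tilt deg 0.3 n 21
wrist b bar back edge (30) offset 29.02 tilt deg 0.39 n 18
   end -1 tray -64.0 bar -72.0
   end 1 tray 65.2 bar 66.8
```

```bash
python3 - <<'E'
from st import *
from scipy.signal import find_peaks
wi=wshot(); tp=optics.get_image('top')
for cam,im,pr in (('top',tp,lambda P:proj(tp,P)),('wrist',wi,lambda P:wproj(wi,P))):
    g=im['frame'].astype(np.float32)
    for n,fc,yaw in (('o',(661.5,-5.2),-1.1),('b',(685.3,233),4.1)):
        a=np.radians(yaw); ex=np.array([np.cos(a),np.sin(a)]); ey=np.array([-ex[1],ex[0]])
        for nm,xs,z in (('tray',range(-70,-15,3),40),('bar',range(5,27,2),30)):
            for sd in (-1,1):
                t=np.arange(56,84,.25)*sd; V=[]
                for x in xs:
                    P=np.c_[np.array(fc)+x*ex+np.outer(t,ey),np.full(len(t),z)]; u=pr(P).astype(np.float32); V.append(cv2.remap(g,u[None,:,0],u[None,:,1],cv2.INTER_LINEAR)[0])
                v=np.median(V,0); d=np.linalg.norm(np.gradient(cv2.GaussianBlur(v,(1,0),0,sigmaX=.01,sigmaY=2) if 0 else v,axis=0),axis=1); d=np.convolve(d,np.ones(5)/5,'same')
                k,_=find_peaks(d[2:-2],prominence=1.0); k=k+2
                print(cam,n,nm,[(float(t[i]),round(float(d[i]),1)) for i in k],'in/out rgb',v[4].astype(int),v[-5].astype(int))
E
```

```text
top o tray [(-60.5, 7.6), (-63.5, 9.6), (-69.5, 8.9)] in/out rgb [178  89  18] [100 115  96]
top o tray [] in/out rgb [101  84  71] [90 76 61]
top o bar [(-68.0, 14.1)] in/out rgb [226 134  25] [162 185 154]
top o bar [(68.25, 9.2)] in/out rgb [172 109  47] [162 184 154]
top b tray [(-64.25, 19.1), (-68.75, 18.8), (-81.5, 12.1)] in/out rgb [ 34  86 178] [161 183 153]
top b tray [(61.0, 16.0), (66.75, 9.8)] in/out rgb [93 92 88] [162 185 154]
top b bar [(-68.5, 7.9), (-75.75, 11.8)] in/out rgb [ 29  83 175] [164 185 155]
top b bar [(67.0, 10.6), (70.0, 6.1)] in/out rgb [ 30  83 175] [162 184 153]
wrist o tray [(-59.5, 11.4), (-64.5, 13.1), (-70.0, 9.2)] in/out rgb [164  89  24] [105 116  99]
wrist o tray [(61.0, 19.4), (66.5, 7.9)] in/out rgb [108 105  99] [159 174 151]
wrist o bar [(-68.0, 14.1), (-71.5, 9.8)] in/out rgb [202 128  31] [155 169 147]
wrist o bar [(67.25, 12.5)] in/out rgb [205 129  30] [159 173 151]
wrist b tray [(-63.25, 17.2), (-69.75, 14.8), (-72.75, 10.6)] in/out rgb [ 34  87 163] [20 38 77]
wrist b tray [(61.5, 9.0)] in/out rgb [105 102  95] [19 20 22]
wrist b bar [(-68.75, 11.0), (-76.75, 9.9)] in/out rgb [ 33  85 162] [124 137 117]
wrist b bar [(66.75, 9.0)] in/out rgb [ 32  84 161] [157 171 149]
```

```bash
python3 - <<'E'
from m import *
tp=optics.get_image('top'); f=tp['frame']; h=cv2.cvtColor(f,cv2.COLOR_RGB2HSV).astype(int); H,S,V=[h[...,i] for i in range(3)]
fit(tp,~((H>40)&(H<85))&(S<60)&(V>90),8,'lid',(440,195,505,270))
for n in ('marker','oil_bottle','reel','wrench'): print(n,[world(tp,d['centre']).round() for d in spotter.look_for('top',n)[:2]])
print(job_done())
E
```

```text
lid c 428.3 -375.1 size 84.9 135.0 yaw(long side vs y) 4.54
marker [array([ 385., -378.,   -1.])]
oil_bottle [array([ 789., -109.,   63.]), array([629., -58.,   3.])]
reel [array([665., 411.,  24.])]
wrench []
the job is handed in; nothing more can be done
None
```

The job is handed in. The lid is flat on the pad, and the orange tray and then the blue tray were slid to their own stations and pressed against the bars. It took about 36 s of the 72 s allowed.

**Lid:** In the last picture its centre is at (428.3, -375.1), against the pad centre at (428.2, -375.2). It is square to the pad.

**Trays:** I slid each by its near wall, then pushed it with shut fingers until it stopped against the bar at about 9 N.

| Tray | Squareness to the bar | Ends against the bar |
|---|---|---|
| Blue | about 0.1° | in line to about 0.2 mm |
| Orange | 0.2–0.6°, depending on the camera | about 1.4 mm off towards -y; I left it |

**What went wrong or disagreed:**
- **First lid grasp missed.** The fingers closed above the handle because the real finger tips sit at least 24 mm short of the reported TCP. I lowered the gripper and the second grasp held; nothing moved.
- **Blue rim check failed in one view.** The last top-camera edge scan put the blue tray's rim 5.9 mm short of the bar. I think it picked up the wrong edge. The wrist camera put the rim at 0.1 mm from where the bar should be, and the push stopped solidly.
- **Other things only partly checked.** The reel and oil bottle were found where they started. The wrench was not found in the last check, and the marker was only reported as a false hit near the pad. The arm passed clear of both.

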